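# Lock a lashing eye into the slotted strut by a quarter turn

### The job

Take the steel lashing eye out of its wooden parking block and lower its hammer head lengthwise through the slot of the bolted-down strut, near the end that has the single large bolt, until its flange sits on the strut. Slide it gently along the slot, away from that bolt, until you feel the stop hidden inside the strut (its place varies), then give the eye a quarter turn there so that the head is caught crosswise under both lips. Never force it (a light push of a few newtons tells enough; over 20 N spoils the strut), do not disturb the jars and tin round about, and leave the eye upright and let go of.

Things in the scene. Friction and masses are not known exactly. Their poses are not given: they have to be found in the camera images.
- eye: loose steel lashing eye, 0.15 kg, 90 mm tall, stands on its flange in the block. Origin: centre of its head's underside; z up its axis; x along the long side of head and plate. Head 25 (x) x 10 (y) mm, round ends, z 0-9; neck 8.4 mm round; flange 30 mm across, z 16.5-20.5; grip plate 34 (x) x 12 (y), z 20.5-62.5; on top a ring of 8 mm bar in the x-z plane, up to z 90
- eye_grip (a point): point in the eye's grip plate, on its axis 50 mm above the eye's origin, axes as the eye's; grip here across the plate's 12 mm (along y)
- rail: fixed steel slotted strut 260 x 41 x 24 mm with a bolted tab at each end (326 mm overall): one large bolt at -x, two small at +x. Origin: centre of its underside, x along the slot, z up. Slot in the top 12.5 mm wide, x -75 to +75; lips z 19 to 24 mm; inner floor z 3. Flange seated on the lips: eye's origin at z 7.5
- slot_middle (a point): middle of the slot, level with the lips' top, axes as the strut's. Inside, side bars 13.5 mm apart let the head pass only lengthwise, save in one turning chamber 32 mm long (x), 36 mm wide, that ends at +x in a rigid stop. The stop's face is 17 to 72 mm from here towards +x, not measured, different every time
- slot_entry (a point): place to lower the head in: on the slot's middle line 50 mm before its middle (-x), level with the lips' top. Slid from here along +x till the head meets the stop, the eye's axis is 12.5 mm short of the stop; the head can turn, either way, where the axis is 13 to 19 mm short of it, so ease back 1 to 6 mm before turning
- block: fixed wooden parking block 80 x 60 x 24 mm, origin at the centre of its underside, x along its long side and along its pocket; the pocket in its top is 27 x 12.5 mm, 20 mm deep, and holds the eye
- milk_tin: bystander: loose short tin, 75 mm across, 58 mm tall, origin at the centre of its underside
- pepper: bystander: loose spice jar with a white cap, 47 mm across, 98 mm tall, origin at the centre of its underside
- salt_shaker: bystander: loose salt shaker with a grey domed cap, 44 mm across, 90 mm tall, origin at the centre of its underside
Things that resemble listed ones, but are neither listed nor needed, are in the scene too. What is shaped like the eye but black or purple is not meant.

How it is judged (in metres and radians):
On the way:
1. the head is lengthwise in the slot near the single-bolt end (eye's axis at least 25 mm to that side of the strut's middle), flange on the strut (z of eye in the frame of rail below 0.0105 m and x of eye in the frame of rail between -0.075 and -0.025 m and y of eye in the frame of rail between -0.005 and 0.005 m and angle between the x axis of eye and the x axis of rail, either way round below 0.3 rad), for 0.1 s.
At the end, for the whole second after the job is handed in: The eye stands in the slot in the hidden chamber (its axis within 5 mm of the slot's middle line), head under the lips (origin 3 to 10.5 mm above the strut's underside), turned crosswise to the slot within 15 degrees, upright within 7 degrees, at rest and released (z of eye in the frame of rail between 0.003 and 0.0105 m and x of eye in the frame of rail between -0.025 and 0.075 m and y of eye in the frame of rail between -0.005 and 0.005 m and angle between the x axis of eye and the x axis of rail, either way round above 1.31 rad and angle between eye's own z axis and vertical below 0.12 rad and linear speed of eye below 0.01 m/s); the robot touches nothing.
It fails at once if the eye is pressed against the strut or its stop with more than 20 N (contact force between eye and rail above 20 N).
It fails at once if the tin, the spice jar or the salt shaker is moved by more than 30 mm or tipped (distance of any of milk_tin, pepper, salt_shaker from where it was at the start of the episode above 0.03 m or angle between any of milk_tin, pepper, salt_shaker's own z axis and vertical above 0.5 rad).
It also fails if it takes over 56 s, if anything falls off the work surface, if the arm or the gripper's body presses on something with over 40 N, if the wrist force passes 120 N, or if a joint passes its speed limit or range.

### The arm

A 7-joint arm with a two-finger parallel gripper is mounted at the origin on a cart in front of the work surface, level with it; the furniture and walls round the work are solid. World frame = base frame: x ahead of the robot, y to its left, z up, the work surface at z = 0. Lengths are in m, angles in degrees, forces in N, time in s.
With the tool pointing down it reaches from about 0.425 to 0.875 m from the base axis. Payload 4.7 kg.
Tool frame: the origin (TCP) lies at the very end of the fingers, on their centre line; the grasp point (between the pads) lies 19 mm behind it; z points along the fingers, y is the direction in which the jaws open and shut (so a half turn about z gives the same grasp; the last joint's range is limited). The gripper opens to 87 mm and grips with 3 to 60 N. Pads are 19 mm wide; open, the fingers measure 117 mm over their backs; the gripper's body (75 mm by 190 mm) begins 51 mm behind the grasp point.
Start: joints at [-72.531, 18.392, -4.016, 83.108, 1.295, 78.541, -3.26], TCP at [0.186, 0.623, 0.223] pointing down, gripper open.
Joint ranges: [-163.93, 163.93], [-17.29, 119.83], [-79.2, 71.16], [3.27, 140.29], [-89.18, 269.18], [5.43, 117.66], [-154.24, 154.24]. Speed limits (degrees/s): [147.25, 147.25, 180, 180, 180, 180, 180].

### API

Orientations are given as [roll, pitch, yaw] about the fixed x, y, z axes, in that order (R = Rz(yaw) Ry(pitch) Rx(roll)).
In Python, from cell import sensors, imaging, ticket gives the robot as it stands.
- The arm moves only by the tool carry_out, never from a script. Its argument "plan" is a list of rows, each an object of numbers: "fingers": the closure, from -1 (fully open) to 1 (shut); "dx", "dy", "dz": the shift along the tool's x, y, z normalised to -1 to 1, where 1 is 0.03 m; "rx", "ry", "rz": the turn, a rotation vector about the tool's x, y, z normalised to -1 to 1, where 1 is 10 degrees. A call has 1 to 12 rows; each row shifts and turns the commanded pose from where the row before left it, along the tool's axes as they then stand; what a row does not reach is not made up. A row lasts 1/8 s, in which the tool goes at most 62.5 mm and 10.7 degrees, less where a joint would pass 70% of its speed; a pose out of reach is approached as far as the arm can. A call with a number of a shift or a turn outside -1 to 1 is refused whole. A call with a gripper value outside its range is refused whole. The fingers move at their own pace and stop on an object; "force" is the grip in N (left out, the last holds). Time passes only in rows, so rows that do not move let the fingers close. It gives the time, the measured TCP pose, the force and the opening at its end, in the units of the state.
- sensors.get_obs(): the state, without advancing time (a new reading comes with each control period).
- imaging.read_camera(name): name is "scene" or "top" or "wrist"; returns a dict with "color" (420x560x3 uint8, red, green, blue), "mtx" (3x3 intrinsics, pixels), "extrinsics" (4x4, takes a point from world to camera coordinates); the wrist camera has in their place "tool_from_camera" (4x4, takes a point from camera to tool coordinates, whose origin is the TCP and whose axes are the flange's). Camera axes: x right, y down, z forward; pixel columns grow to the right and rows downward; lengths in m; the calibration is good to about 2 mm. A picture is of the moment at which its call begins: read the wrist's pose just before it. There is no depth.
- ticket.sign_off(): hands the job in, once; it reports no verdict.
The state is a dict: "time_s": time; "qpos": joint angles; "joint_velocities": joint speeds; "effort": joint torques, N m; "tool_pos": TCP position; "tool_rot": TCP orientation; "force": force on the tool from outside, world axes, zero at the start; "wrist_torque": the same for the moment, N m; "grip_width": finger opening in m.
Only numpy, scipy, OpenCV 4.12 (cv2) and the standard library are available. Lean on these libraries where they do the work, as an engineer would, in place of code of your own. Each camera call takes 0.05 s, during which the arm holds its last target.

## Working session

There is one attempt and no reset: what is moved stays moved. The work goes in short steps, Python scripts to look and compute and a tool call to move; the robot and the scene stay as the last step left them, time stands still between calls to the robot, and variables do not carry over. Pictures are saved under pics/ and viewed, and the job is handed in when it is done.

Besides the shell and the picture viewer there is one more tool, called after "Call:" as name([rows], argument=value, ...), one row to a line, values as JSON. carry_out: Moves the arm, as the interface text tells. Scaled input: -1 to 1 covers 0.03 m each way for a shift and 10 degrees each way for a turn. Its arguments: {"type":"object","properties":{"plan":{"type":"array"},"force":{"type":"number"}},"required":["plan"]}

```bash
ls; mkdir -p pics
python3 - <<'E'
from cell import sensors, imaging
import cv2
o=sensors.get_obs();print(o)
for n in ["scene","top","wrist"]:
    c=imaging.read_camera(n);cv2.imwrite(f"pics/{n}0.png",cv2.cvtColor(c["color"],cv2.COLOR_RGB2BGR))
    print(n,c["mtx"].tolist(),c.get("extrinsics",c.get("tool_from_camera")).tolist())
E
```

```text
pics
{'time_s': 0.0, 'qpos': array([-72.53242666,  18.43995561,  -4.01607033,  83.17572254,
         1.29520646,  78.54098634,  -3.26095642]), 'joint_velocities': array([-0.01269684, -0.08798535,  0.02033877, -0.0236352 , -0.00598267,
        0.07078895,  0.06248478]), 'effort': array([ 5.57667056e-05, -4.91279769e+01, -4.03597355e-01, -3.12526274e+01,
       -6.39089313e-02,  4.35140985e-02,  1.64522830e-04]), 'tool_pos': array([0.18622985, 0.62216291, 0.22144425]), 'tool_rot': array([-1.79888595e+02,  5.83826327e-03,  1.63341796e+02]), 'force': array([0.07679525, 0.03433051, 0.78320961]), 'wrist_torque': array([ 0.00945666, -0.02535583,  0.11333832]), 'grip_width': 0.08692941103561165}
scene [[497.7404539206909, 0.0, 277.18777368584267], [0.0, 497.7404539206909, 202.4730896027074], [0.0, 0.0, 1.0]] [[0.9045212340986525, -0.42642407104100355, -0.001961810762549643, -0.4628357999149798], [-0.21668682775341705, -0.4556592037503475, -0.8633779639970901, 0.15038037300074827], [0.3672712291247599, 0.7813688000390192, -0.5045539045362465, 1.3191914048616673], [0.0, 0.0, 0.0, 1.0]]
top [[503.2995347563851, 0.0, 280.5049341226905], [0.0, 503.2995347563851, 203.19229858840148], [0.0, 0.0, 1.0]] [[-0.020540300607348547, -0.9997135730181482, 0.012282832500963991, -0.043765494390199], [-0.9820775472737936, 0.01787268422787259, -0.1876279784551879, 0.5397146419912285], [0.18735470955289446, -0.015916629095940205, -0.9821633640726846, 1.490510402562232], [0.0, 0.0, 0.0, 1.0]]
wrist [[332.43250643694233, 0.0, 280.77434316830625], [0.0, 332.43250643694233, 209.7801009745292], [0.0, 0.0, 1.0]] [[-0.00031479399333489183, -0.9660676628159075, -0.25828893078518195, 0.0692193203219627], [0.9999999468647431, -0.0002822334636926701, -0.0001631403786532204, -0.0006577150307097712], [8.470686474728754e-05, -0.2582889684165446, 0.9660677003290532, -0.16132677387114683], [0.0, 0.0, 0.0, 1.0]]
```

View pics/scene0.png

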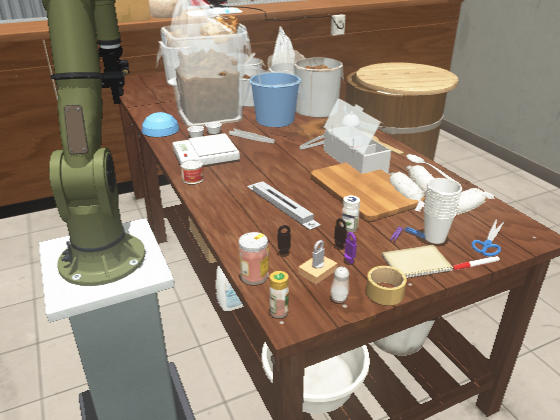

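View pics/top0.png

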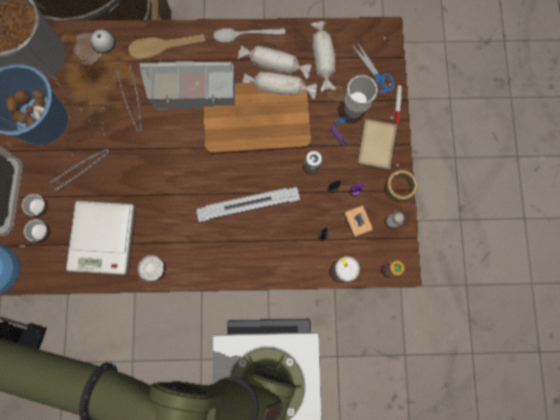

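View pics/wrist0.png

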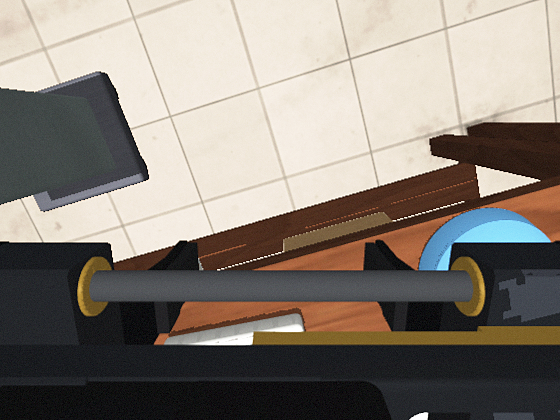

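The scene view shows the wooden block with the steel eye at (318,262) and the strut at (283,203). In the top view the block is at (359,221) and the strut runs (200,213)-(297,195). I'll enlarge these next.

Run:
```python
import cv2
t=cv2.imread("pics/top0.png");s=cv2.imread("pics/scene0.png")
cv2.imwrite("pics/topA.png",cv2.resize(t[170:240,185:315],None,fx=6,fy=6,interpolation=cv2.INTER_CUBIC))
cv2.imwrite("pics/topB.png",cv2.resize(t[140:290,300:430],None,fx=4,fy=4,interpolation=cv2.INTER_CUBIC))
cv2.imwrite("pics/sA.png",cv2.resize(s[170:320,230:390],None,fx=4,fy=4,interpolation=cv2.INTER_CUBIC))
```

```text
(no output)
```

View pics/topA.png

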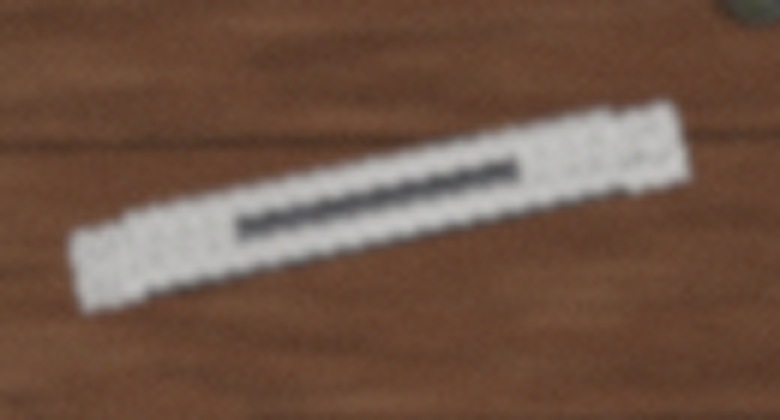

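View pics/topB.png

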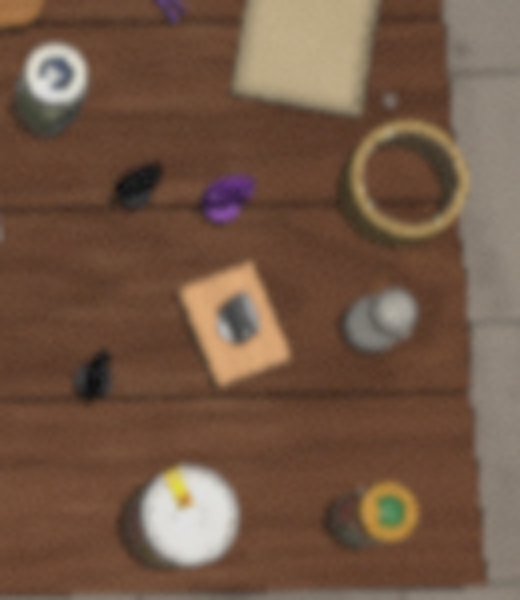

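View pics/sA.png

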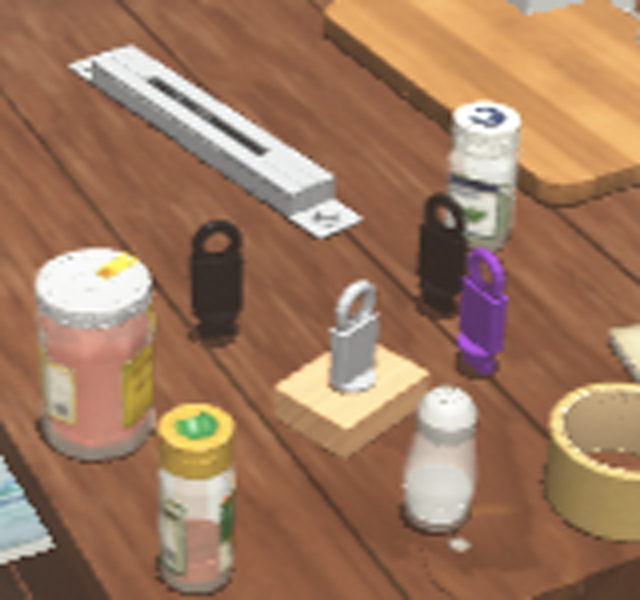

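```bash
cat > h.py <<'E'
import numpy as np, cv2
from cell import sensors, imaging
from scipy.spatial.transform import Rotation as R
def ray(c,uv,z,T_wc=None):
    """pixel -> world at height z. T_wc: world->cam"""
    K=c["mtx"]; T=c["extrinsics"] if T_wc is None else T_wc
    d=T[:3,:3].T@np.linalg.solve(K,np.array([uv[0],uv[1],1.])); o=-T[:3,:3].T@T[:3,3]
    return o+d*(z-o[2])/d[2]
def wristT(c,obs):
    W=np.eye(4);W[:3,:3]=R.from_euler('xyz',obs["tool_rot"],degrees=True).as_matrix();W[:3,3]=obs["tool_pos"]
    return np.linalg.inv(W@c["tool_from_camera"])
def proj(c,p,T=None):
    T=c["extrinsics"] if T is None else T
    q=c["mtx"]@(T[:3,:3]@np.asarray(p)+T[:3,3]); return q[:2]/q[2]
E
python3 - <<'E'
from h import *
c=imaging.read_camera("top")
A=lambda u,v:((u+.5)/6-.5+185,(v+.5)/6-.5+170)
B=lambda u,v:((u+.5)/4-.5+300,(v+.5)/4-.5+140)
def ln(n,p): print(n,np.round(p,4))
a=ray(c,A(237,227),.024);b=ray(c,A(518,168),.024)
ln("slot",a),ln("slot",b);d=b-a;print(np.linalg.norm(d),np.degrees(np.arctan2(d[1],d[0])),(a+b)/2)
# tabs ends at z~.003
P=[ray(c,A(*q),.003) for q in [(68,235),(84,312),(672,100),(690,181)]]
for p in P: ln("tab",p)
print(np.mean(P,axis=0), np.linalg.norm((P[0]+P[1]-P[2]-P[3])/2))
Q=[ray(c,B(*q),.024) for q in [(178,291),(252,261),(291,354),(222,386)]]
for q in Q: ln("blk",q)
print(np.mean(Q,axis=0),[np.linalg.norm(Q[i]-Q[i-1]) for i in range(4)])
d=Q[2]-Q[1]+Q[3]-Q[0];print(np.degrees(np.arctan2(d[1],d[0])))
for n,q,z in [("eyetop",(240,300),.1),("blk1",(150,178),.08),("purple",(235,188),.08),("blk2",(100,362),.08),("salt",(397,308),.09),("pepper",(55,73),.098),("jar",(190,515),.1),("gold",(390,512),.09)]: ln(n,ray(c,B(*q),z))
E
```

```text
slot [0.5338 0.121  0.024 ]
slot [ 0.5624 -0.0251  0.024 ]
0.14887745011945266 -78.9388660305754 [0.54808782 0.04798798 0.024     ]
tab [0.535  0.2116 0.003 ]
tab [0.494  0.2029 0.003 ]
tab [ 0.602  -0.1073  0.003 ]
tab [ 0.558  -0.1156  0.003 ]
[0.5472439 0.0478847 0.003    ] 0.3253672494924905
blk [ 0.5113 -0.2521  0.024 ]
blk [ 0.534 -0.311  0.024]
blk [ 0.4602 -0.3375  0.024 ]
blk [ 0.4363 -0.2828  0.024 ]
[ 0.4854547  -0.29585032  0.024     ] [np.float64(0.08098325621524416), np.float64(0.06313427584177775), np.float64(0.07836380408767436), np.float64(0.05969671140889672)]
-158.95721016454027
eyetop [ 0.4908 -0.2867  0.1   ]
blk1 [ 0.589  -0.2266  0.08  ]
purple [ 0.5801 -0.2908  0.08  ]
blk2 [ 0.4493 -0.1835  0.08  ]
salt [ 0.4842 -0.4053  0.09  ]
pepper [ 0.6675 -0.1557  0.098 ]
jar [ 0.3337 -0.2425  0.1   ]
gold [ 0.3335 -0.3904  0.09  ]
```

Call:
carry_out([
  {"fingers": -1,"rz": 0.886,"dz": -0.3},
  {"fingers": -1,"rz": 0.886,"dz": -0.3},
  {"fingers": -1,"rz": 0.886,"dz": -0.3},
  {"fingers": -1,"rz": 0.886,"dz": -0.3},
  {"fingers": -1,"rz": 0.886,"dz": -0.3},
  {"fingers": -1,"rz": 0.886,"dz": -0.3},
  {"fingers": -1,"rz": 0.886,"dz": -0.3},
])

```text
validation failed for argument at $.pl...
```

Call:
carry_out([
  {"fingers": -1,"dx": -0.95,"dy": 0.346},
  {"fingers": -1,"dx": -0.95,"dy": 0.346},
  {"fingers": -1,"dx": -0.95,"dy": 0.346},
  {"fingers": -1,"dx": -0.95,"dy": 0.346},
  {"fingers": -1,"dx": -0.95,"dy": 0.346},
  {"fingers": -1,"dx": -0.95,"dy": 0.346},
  {"fingers": -1,"dx": -0.95,"dy": 0.346},
  {"fingers": -1,"dx": -0.95,"dy": 0.346},
  {"fingers": -1,"dx": -0.95,"dy": 0.346},
  {"fingers": -1,"dx": -0.95,"dy": 0.346},
  {"fingers": -1,"dx": -0.95,"dy": 0.346},
])

```text
validation failed for argument at $.pl...
```

Call:
carry_out([
  {"fingers": -1,"dx": -0.95,"dy": 0.346},
  {"fingers": -1,"dx": -0.95,"dy": 0.346},
  {"fingers": -1,"dx": -0.95,"dy": 0.346},
  {"fingers": -1,"dx": -0.95,"dy": 0.346},
  {"fingers": -1,"dx": -0.95,"dy": 0.346},
  {"fingers": -1,"dx": -0.95,"dy": 0.346},
  {"fingers": -1,"dx": -0.95,"dy": 0.346},
  {"fingers": -1,"dx": -0.95,"dy": 0.346},
  {"fingers": -1,"dx": -0.95,"dy": 0.346},
  {"fingers": -1,"dx": -0.95,"dy": 0.346},
  {"fingers": -1,"dx": -0.95,"dy": 0.346},
  {"fingers": -1},
])

```text
validation failed for argument at $.pl...
```

Run:
```python
from h import *
o=sensors.get_obs();c=imaging.read_camera("wrist");cv2.imwrite("pics/w1.png",c["color"][...,::-1])
print(o)
np.savez("w1.npz",T=wristT(c,o),K=c["mtx"])
```

```text
{'time_s': 0.2, 'qpos': array([-72.5316008 ,  18.42410957,  -4.01623975,  83.14630687,
         1.29617003,  78.54158154,  -3.26038374]), 'joint_velocities': array([ 0.01300357, -0.12021375, -0.02421318, -0.08770486,  0.05768151,
        0.05348816, -0.02560001]), 'effort': array([ 2.15479133e-06, -4.91160321e+01, -4.03531138e-01, -3.12496984e+01,
       -6.37813308e-02,  4.05768771e-02,  1.39639928e-04]), 'tool_pos': array([0.18630705, 0.6223967 , 0.22188165]), 'tool_rot': array([-1.79933268e+02,  5.44431454e-03,  1.63341241e+02]), 'force': array([0.09103711, 0.38656349, 0.67064856]), 'wrist_torque': array([-0.0006941 , -0.04469933, -0.02831896]), 'grip_width': 0.0869692251413831}
```

View pics/w1.png

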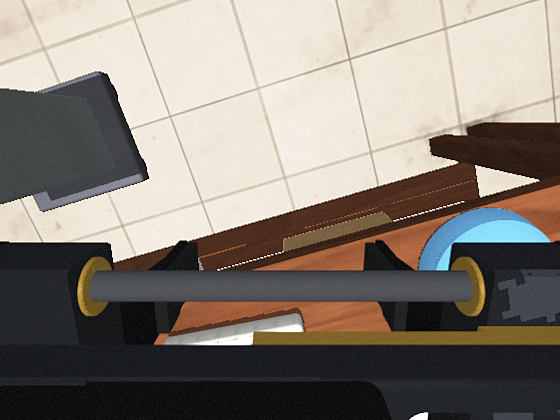

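The move calls were refused, so nothing has moved. I'll try a row with every key filled in.

Call:
carry_out([
  {"dx": 0.0,"dy": 0.0,"dz": -0.3,"rx": 0.0,"ry": 0.0,"rz": 0.886,"fingers": -1.0},
])

```text
time_s: 0.38
tool_pos: [0.1863, 0.6221, 0.2306]
tool_rot: [-179.9, 0.0, 154.3]
force: [-0.0, -0.1, 0.8]
grip_width: 0.0869
```

Every key has to be in each row.

Call:
carry_out([
  {"dx": 0,"dy": 0,"dz": -0.3,"rx": 0,"ry": 0,"rz": 0.886,"fingers": -1},
  {"dx": 0,"dy": 0,"dz": -0.3,"rx": 0,"ry": 0,"rz": 0.886,"fingers": -1},
  {"dx": 0,"dy": 0,"dz": -0.3,"rx": 0,"ry": 0,"rz": 0.886,"fingers": -1},
  {"dx": 0,"dy": 0,"dz": -0.3,"rx": 0,"ry": 0,"rz": 0.886,"fingers": -1},
  {"dx": 0,"dy": 0,"dz": -0.3,"rx": 0,"ry": 0,"rz": 0.886,"fingers": -1},
  {"dx": 0,"dy": 0,"dz": -0.3,"rx": 0,"ry": 0,"rz": 0.886,"fingers": -1},
])

```text
time_s: 1.12
tool_pos: [0.1863, 0.6226, 0.2857]
tool_rot: [-180.0, 0.0, 101.0]
force: [-0.7, -0.7, 0.6]
grip_width: 0.0869
```

Call:
carry_out([
  {"dx": -0.95,"dy": 0.346,"dz": 0,"rx": 0,"ry": 0,"rz": 0,"fingers": -1},
  {"dx": -0.95,"dy": 0.346,"dz": 0,"rx": 0,"ry": 0,"rz": 0,"fingers": -1},
  {"dx": -0.95,"dy": 0.346,"dz": 0,"rx": 0,"ry": 0,"rz": 0,"fingers": -1},
  {"dx": -0.95,"dy": 0.346,"dz": 0,"rx": 0,"ry": 0,"rz": 0,"fingers": -1},
  {"dx": -0.95,"dy": 0.346,"dz": 0,"rx": 0,"ry": 0,"rz": 0,"fingers": -1},
  {"dx": -0.95,"dy": 0.346,"dz": 0,"rx": 0,"ry": 0,"rz": 0,"fingers": -1},
  {"dx": -0.95,"dy": 0.346,"dz": 0,"rx": 0,"ry": 0,"rz": 0,"fingers": -1},
  {"dx": -0.95,"dy": 0.346,"dz": 0,"rx": 0,"ry": 0,"rz": 0,"fingers": -1},
  {"dx": -0.95,"dy": 0.346,"dz": 0,"rx": 0,"ry": 0,"rz": 0,"fingers": -1},
  {"dx": -0.95,"dy": 0.346,"dz": 0,"rx": 0,"ry": 0,"rz": 0,"fingers": -1},
  {"dx": -0.95,"dy": 0.346,"dz": 0,"rx": 0,"ry": 0,"rz": 0,"fingers": -1},
])

```text
time_s: 2.5
tool_pos: [0.3603, 0.3368, 0.2856]
tool_rot: [180.0, -0.0, 101.3]
force: [0.1, 0.2, -0.2]
grip_width: 0.0872
```

Call:
carry_out([
  {"dx": -0.95,"dy": 0.346,"dz": 0,"rx": 0,"ry": 0,"rz": 0,"fingers": -1},
  {"dx": -0.95,"dy": 0.346,"dz": 0,"rx": 0,"ry": 0,"rz": 0,"fingers": -1},
  {"dx": -0.95,"dy": 0.346,"dz": 0,"rx": 0,"ry": 0,"rz": 0,"fingers": -1},
  {"dx": -0.95,"dy": 0.346,"dz": 0,"rx": 0,"ry": 0,"rz": 0,"fingers": -1},
  {"dx": -0.95,"dy": 0.346,"dz": 0,"rx": 0,"ry": 0,"rz": 0,"fingers": -1},
  {"dx": -0.95,"dy": 0.346,"dz": 0,"rx": 0,"ry": 0,"rz": 0,"fingers": -1},
  {"dx": -0.95,"dy": 0.346,"dz": 0,"rx": 0,"ry": 0,"rz": 0,"fingers": -1},
  {"dx": -0.95,"dy": 0.346,"dz": 0,"rx": 0,"ry": 0,"rz": 0,"fingers": -1},
  {"dx": -0.95,"dy": 0.346,"dz": 0,"rx": 0,"ry": 0,"rz": 0,"fingers": -1},
  {"dx": -0.95,"dy": 0.346,"dz": 0,"rx": 0,"ry": 0,"rz": 0,"fingers": -1},
  {"dx": -0.95,"dy": 0.346,"dz": 0,"rx": 0,"ry": 0,"rz": 0,"fingers": -1},
  {"dx": 0,"dy": 0,"dz": 0,"rx": 0,"ry": 0,"rz": 0,"fingers": -1},
])

```text
time_s: 4.0
tool_pos: [0.534, 0.0498, 0.2856]
tool_rot: [180.0, 0.1, 101.0]
force: [0.7, -0.3, -0.6]
grip_width: 0.0868
```

```bash
cat > snap.py <<'E'
import sys
from h import *
n=sys.argv[1]
o=sensors.get_obs();c=imaging.read_camera("wrist");cv2.imwrite(f"pics/{n}.png",c["color"][...,::-1])
print({k:np.round(o[k],4) for k in ("time_s","qpos","tool_pos","tool_rot","force")})
np.savez(f"{n}.npz",T=wristT(c,o),K=c["mtx"])
E
python3 snap.py w2
```

```text
{'time_s': np.float64(4.0), 'qpos': array([-44.0003,   2.682 ,  37.3858,  94.9005,  -1.571 ,  82.953 ,
         4.5786]), 'tool_pos': array([0.534 , 0.0498, 0.2856]), 'tool_rot': array([1.799878e+02, 7.010000e-02, 1.010311e+02]), 'force': array([ 0.7231, -0.2623, -0.6081])}
```

View pics/w2.png

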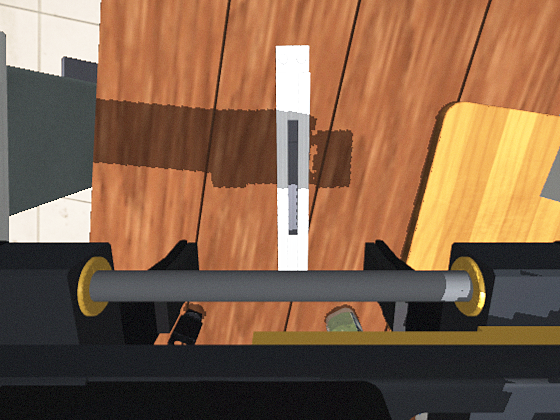

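Run:
```python
import cv2
t=cv2.imread("pics/w2.png")
cv2.imwrite("pics/w2a.png",cv2.resize(t[35:275,262:322],None,fx=6,fy=6,interpolation=cv2.INTER_CUBIC)[:720])
import numpy as np
a=cv2.resize(t[35:155,255:335],None,fx=7,fy=7,interpolation=cv2.INTER_CUBIC)[:590]
b=cv2.resize(t[155:275,255:335],None,fx=7,fy=7,interpolation=cv2.INTER_CUBIC)[:590]
cv2.imwrite("pics/w2a.png",cv2.resize(np.hstack([a,b])[:, :],None,fx=.7,fy=.7))
s=cv2.imread("pics/scene0.png")
cv2.imwrite("pics/sB.png",np.vstack([cv2.resize(s[175:215,235:285],None,fx=7,fy=7,interpolation=cv2.INTER_CUBIC),cv2.resize(s[200:240,280:330],None,fx=7,fy=7,interpolation=cv2.INTER_CUBIC)]))
```

```text
(no output)
```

View pics/w2a.png

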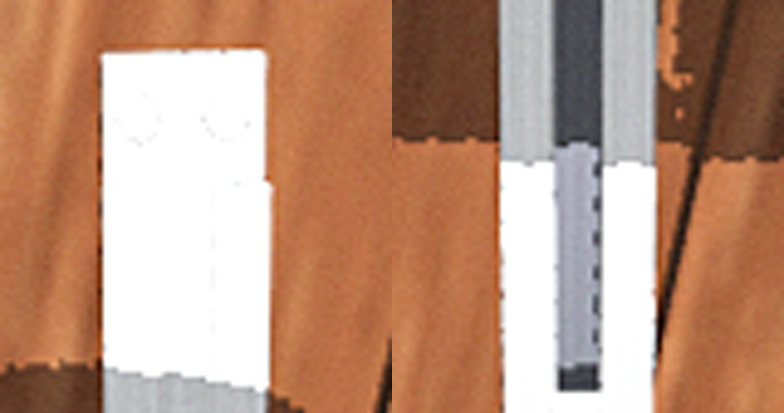

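View pics/sB.png

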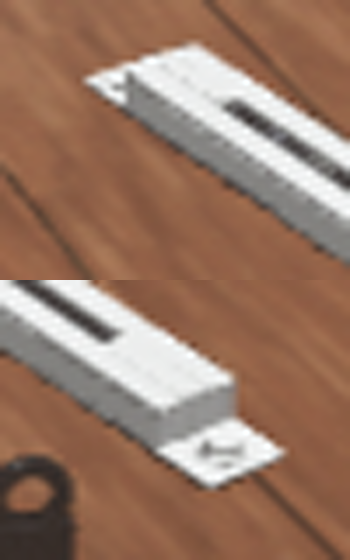

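Run:
```python
from h import *
d=np.load("w2.npz");c={"mtx":d["K"]};T=d["T"]
g=lambda u,v,z:ray(c,(u,v),z,T)
def pr(n,p):print(n,np.round(p,4))
t=cv2.imread("pics/w2.png")
print(t[112:128,293].tolist()); print(t[228:240,293].tolist()); 
a=g(293,120.5,.024);b=g(293,234.6,.024);pr("slot+",a);pr("slot-",b);pr("mid",(a+b)/2);print(np.linalg.norm(a-b),np.degrees(np.arctan2(*(a-b)[1::-1])))
# body edges at several rows
for v in (80,95,140,180,220,250,262):
    row=t[v].astype(int); 
    sat=row.max(1)-row.min(1); m=np.where(sat[250:340]<40)[0]+250
    l,r=m.min(),m.max(); L=g(l-.5,v,.024);Rr=g(r+.5,v,.024); pr(f"{v} {l} {r}",(L+Rr)/2); print(np.linalg.norm(L-Rr))
```

```text
[[179, 178, 175], [180, 181, 177], [188, 186, 182], [186, 186, 186], [182, 177, 178], [189, 182, 184], [194, 190, 191], [178, 174, 171], [104, 102, 98], [76, 70, 66], [78, 75, 70], [86, 80, 78], [80, 74, 73], [84, 77, 76], [82, 77, 78], [86, 78, 79]]
[[182, 171, 166], [107, 99, 93], [64, 59, 55], [72, 67, 65], [76, 67, 70], [66, 58, 57], [98, 99, 96], [255, 255, 255], [255, 255, 255], [255, 255, 255], [255, 255, 255], [255, 255, 255]]
slot+ [0.5363 0.121  0.024 ]
slot- [ 0.566  -0.0241  0.024 ]
mid [0.5512 0.0485 0.024 ]
0.14810989566818766 101.55949475078445
80 276 309 [0.5264 0.1666 0.024 ]
0.04053250129255984
95 276 338 [0.547  0.1533 0.024 ]
0.07594070206907803
140 276 328 [0.5521 0.1002 0.024 ]
0.06608371711164059
180 277 319 [0.5575 0.0499 0.024 ]
0.05530583989650734
220 277 310 [ 0.5626 -0.0039  0.024 ]
0.04515404955435532
250 278 307 [ 0.5698 -0.0459  0.024 ]
0.04083945926635386
262 278 307 [ 0.5733 -0.0632  0.024 ]
0.041252713236124276
```

The +y end of the strut shows two faint small bolt circles at (282,58) and (300,58), so strut +x points to yaw about 101.5° and the single-bolt end is nearer -y. The slot runs from (293,121) to (293,235). Next I move above the block.

Call:
carry_out([
  {"dx": -0.968,"dy": -0.343,"dz": 0,"rx": 0,"ry": 0,"rz": 0,"fingers": -1},
  {"dx": -0.968,"dy": -0.343,"dz": 0,"rx": 0,"ry": 0,"rz": 0,"fingers": -1},
  {"dx": -0.968,"dy": -0.343,"dz": 0,"rx": 0,"ry": 0,"rz": 0,"fingers": -1},
  {"dx": -0.968,"dy": -0.343,"dz": 0,"rx": 0,"ry": 0,"rz": 0,"fingers": -1},
  {"dx": -0.968,"dy": -0.343,"dz": 0,"rx": 0,"ry": 0,"rz": 0,"fingers": -1},
  {"dx": -0.968,"dy": -0.343,"dz": 0,"rx": 0,"ry": 0,"rz": 0,"fingers": -1},
  {"dx": -0.968,"dy": -0.343,"dz": 0,"rx": 0,"ry": 0,"rz": 0,"fingers": -1},
  {"dx": -0.968,"dy": -0.343,"dz": 0,"rx": 0,"ry": 0,"rz": 0,"fingers": -1},
  {"dx": -0.968,"dy": -0.343,"dz": 0,"rx": 0,"ry": 0,"rz": 0,"fingers": -1},
  {"dx": -0.968,"dy": -0.343,"dz": 0,"rx": 0,"ry": 0,"rz": 0,"fingers": -1},
  {"dx": -0.968,"dy": -0.343,"dz": 0,"rx": 0,"ry": 0,"rz": 0,"fingers": -1},
  {"dx": 0,"dy": 0,"dz": 0,"rx": 0,"ry": 0,"rz": 0,"fingers": -1},
])

```text
time_s: 5.55
tool_pos: [0.4843, -0.284, 0.2855]
tool_rot: [-180.0, 0.0, 101.1]
force: [-0.0, 0.6, 0.3]
grip_width: 0.0874
```

```bash
python3 snap.py w3
```

```text
{'time_s': np.float64(5.55), 'qpos': array([-22.0178,   8.2766,  55.5763,  92.0069,  -6.838 ,  83.3458,
        45.2125]), 'tool_pos': array([ 0.4843, -0.284 ,  0.2855]), 'tool_rot': array([-1.799759e+02,  1.540000e-02,  1.011375e+02]), 'force': array([-0.0244,  0.5773,  0.3212])}
```

View pics/w3.png

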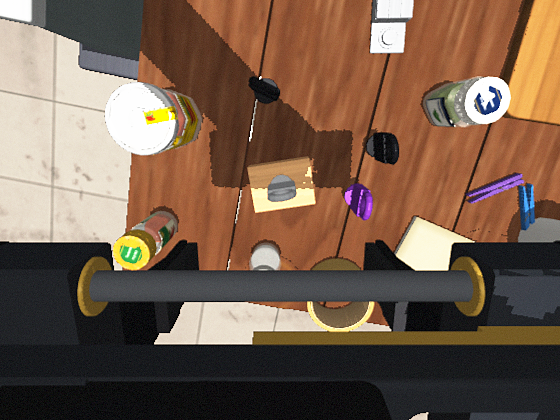

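The strut's near tab shows one large bolt at (387,38), which confirms the direction. The block and eye are at (281,187). Turning to yaw 21 next.

Call:
carry_out([
  {"dx": 0,"dy": 0,"dz": 0,"rx": 0,"ry": 0,"rz": 1,"fingers": -1},
  {"dx": 0,"dy": 0,"dz": 0,"rx": 0,"ry": 0,"rz": 1,"fingers": -1},
  {"dx": 0,"dy": 0,"dz": 0,"rx": 0,"ry": 0,"rz": 1,"fingers": -1},
  {"dx": 0,"dy": 0,"dz": 0,"rx": 0,"ry": 0,"rz": 1,"fingers": -1},
  {"dx": 0,"dy": 0,"dz": 0,"rx": 0,"ry": 0,"rz": 1,"fingers": -1},
  {"dx": 0,"dy": 0,"dz": 0,"rx": 0,"ry": 0,"rz": 1,"fingers": -1},
  {"dx": 0,"dy": 0,"dz": 0,"rx": 0,"ry": 0,"rz": 1,"fingers": -1},
  {"dx": 0,"dy": 0,"dz": 0,"rx": 0,"ry": 0,"rz": 1,"fingers": -1},
  {"dx": 0,"dy": 0,"dz": 0,"rx": 0,"ry": 0,"rz": 0,"fingers": -1},
])

```text
time_s: 6.72
tool_pos: [0.486, -0.2803, 0.2853]
tool_rot: [-179.9, -0.0, 21.6]
force: [-0.2, 0.3, -0.0]
grip_width: 0.0871
```

```bash
python3 snap.py w4; python3 -c "
import cv2
t=cv2.imread('pics/w4.png');cv2.imwrite('pics/w4a.png',cv2.resize(t[110:250,200:360],None,fx=5,fy=5,interpolation=cv2.INTER_CUBIC)[:600])"
```

```text
{'time_s': np.float64(6.725), 'qpos': array([-30.0599,  10.3222,  65.464 ,  92.1978,  -9.5156,  83.6143,
       -32.2559]), 'tool_pos': array([ 0.486 , -0.2803,  0.2853]), 'tool_rot': array([-1.799186e+02, -3.590000e-02,  2.161910e+01]), 'force': array([-0.1575,  0.2663, -0.0288])}
```

View pics/w4a.png

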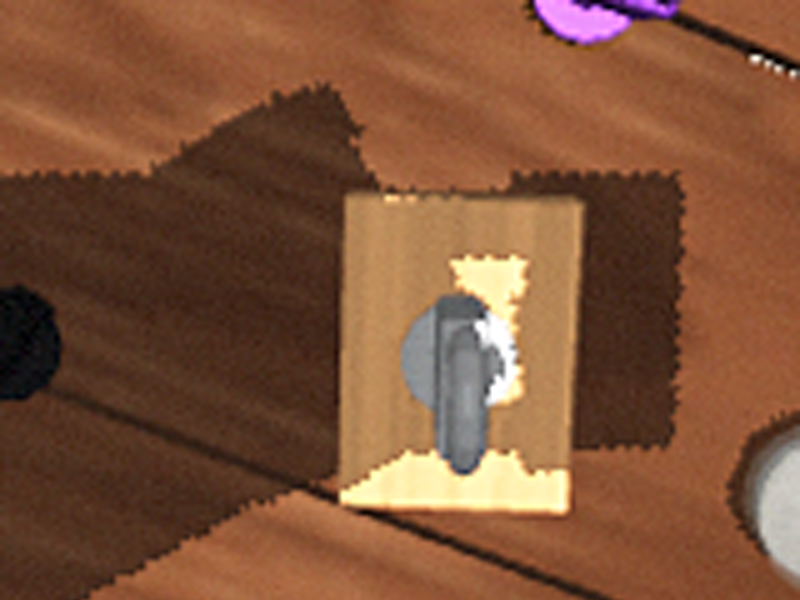

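Run:
```python
from h import *
d=np.load("w4.npz");c={"mtx":d["K"]};T=d["T"]
o=sensors.get_obs();print(o["tool_pos"],o["tool_rot"],o["qpos"])
A=lambda u,v:((u+.5)/5-.5+200,(v+.5)/5-.5+110)
Q=[ray(c,A(*q),.024,T) for q in [(345,195),(584,201),(571,515),(339,506)]]
m=np.mean(Q,0);print("blk",m,[np.linalg.norm(Q[i]-Q[i-1]) for i in range(4)])
dd=Q[0]-Q[3]+Q[1]-Q[2];print(np.degrees(np.arctan2(dd[1],dd[0])))
print("flange",ray(c,A(459.5,352),.028,T), "ring bottom-of-image end (near tool -x?)",ray(c,A(463,470),.0975-.014,T))
for q in [(0,0,.028),(-.017,0,.07),(.017,0,.07),(0,0,.0975)]:
    R_=R.from_euler('z',21.2,degrees=True).as_matrix()@np.array(q)+np.array([m[0],m[1],0])
    p=proj(c,R_,T);print(q,((p-[200,110])*5+2))
```

```text
[ 0.48588659 -0.28068685  0.2853131 ] [-1.79930979e+02 -2.86659944e-02  2.16807230e+01] [-30.02544101  10.32369275  65.46279788  92.19045563  -9.50383474
  83.61422585 -32.16338761]
blk [ 0.48805895 -0.29543216  0.024     ] [np.float64(0.08081997629167091), np.float64(0.06000192085231051), np.float64(0.08175359743183169), np.float64(0.06119588805764131)]
20.361579921104124
flange [ 0.49009623 -0.29442194  0.028     ] ring bottom-of-image end (near tool -x?) [ 0.47376662 -0.30009094  0.0835    ]
(0, 0, 0.028) [460.16883363 360.79691099]
(-0.017, 0, 0.07) [464.54196991 464.476544  ]
(0.017, 0, 0.07) [466.94015064 319.42159769]
(0, 0, 0.0975) [470.05263355 417.65982154]
```

Call:
carry_out([
  {"dx": -0.1,"dy": 0.49,"dz": 0.86,"rx": 0,"ry": 0,"rz": 0.09,"fingers": -0.2},
  {"dx": 0,"dy": 0,"dz": 0.86,"rx": 0,"ry": 0,"rz": 0,"fingers": -0.2},
  {"dx": 0,"dy": 0,"dz": 0.86,"rx": 0,"ry": 0,"rz": 0,"fingers": -0.2},
  {"dx": 0,"dy": 0,"dz": 0.86,"rx": 0,"ry": 0,"rz": 0,"fingers": -0.2},
  {"dx": 0,"dy": 0,"dz": 0.86,"rx": 0,"ry": 0,"rz": 0,"fingers": -0.2},
  {"dx": 0,"dy": 0,"dz": 0.86,"rx": 0,"ry": 0,"rz": 0,"fingers": -0.2},
  {"dx": 0,"dy": 0,"dz": 0,"rx": 0,"ry": 0,"rz": 0,"fingers": -0.2},
])

```text
time_s: 7.65
tool_pos: [0.4868, -0.2957, 0.129]
tool_rot: [-179.8, 0.1, 20.6]
force: [0.4, 0.3, 0.8]
grip_width: 0.052
```

```bash
python3 snap.py w5
```

```text
{'time_s': np.float64(7.65), 'qpos': array([-22.1472,  20.5286,  61.1404, 103.0604, -19.3006,  68.1116,
       -24.5   ]), 'tool_pos': array([ 0.4868, -0.2957,  0.129 ]), 'tool_rot': array([-1.798147e+02,  1.459000e-01,  2.060950e+01]), 'force': array([0.38  , 0.2501, 0.7501])}
```

View pics/w5.png

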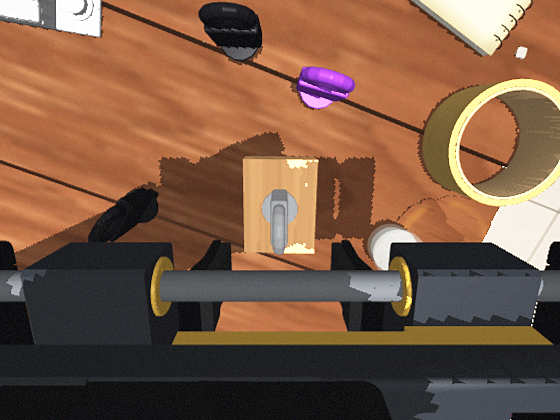

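Block square with the tool, its top spanning (243,157)-(318,252), with the steel eye centred at u≈279 between the fingers. Descending.

Call:
carry_out([
  {"dx": 0.03,"dy": 0,"dz": 0.75,"rx": 0,"ry": 0,"rz": 0,"fingers": -0.2},
  {"dx": 0,"dy": 0,"dz": 0.75,"rx": 0,"ry": 0,"rz": 0,"fingers": -0.2},
  {"dx": 0,"dy": 0,"dz": 0.75,"rx": 0,"ry": 0,"rz": 0,"fingers": -0.2},
  {"dx": 0,"dy": 0,"dz": 0.75,"rx": 0,"ry": 0,"rz": 0,"fingers": -0.2},
  {"dx": 0,"dy": 0,"dz": 0,"rx": 0,"ry": 0,"rz": 0,"fingers": -0.2},
])

```text
time_s: 8.32
tool_pos: [0.4874, -0.2964, 0.0391]
tool_rot: [-179.9, 0.1, 20.4]
force: [0.2, 0.3, 0.8]
grip_width: 0.0524
```

```bash
python3 snap.py w6
```

```text
{'time_s': np.float64(8.325), 'qpos': array([-17.1716,  27.2772,  56.0516, 107.3775, -26.1226,  59.5199,
       -19.839 ]), 'tool_pos': array([ 0.4874, -0.2964,  0.0391]), 'tool_rot': array([-1.798752e+02,  1.380000e-01,  2.043150e+01]), 'force': array([0.1667, 0.2954, 0.8176])}
```

View pics/w6.png

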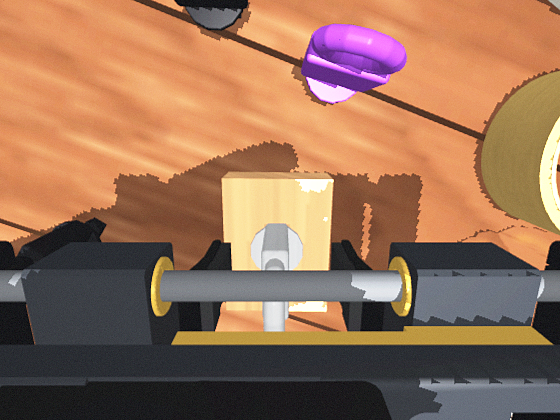

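```bash
python3 -c "
import cv2
t=cv2.imread('pics/w6.png');cv2.imwrite('pics/w6a.png',cv2.resize(t[220:345,190:370],None,fx=4.4,fy=4.4,interpolation=cv2.INTER_CUBIC))"
```

```text
(no output)
```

View pics/w6a.png

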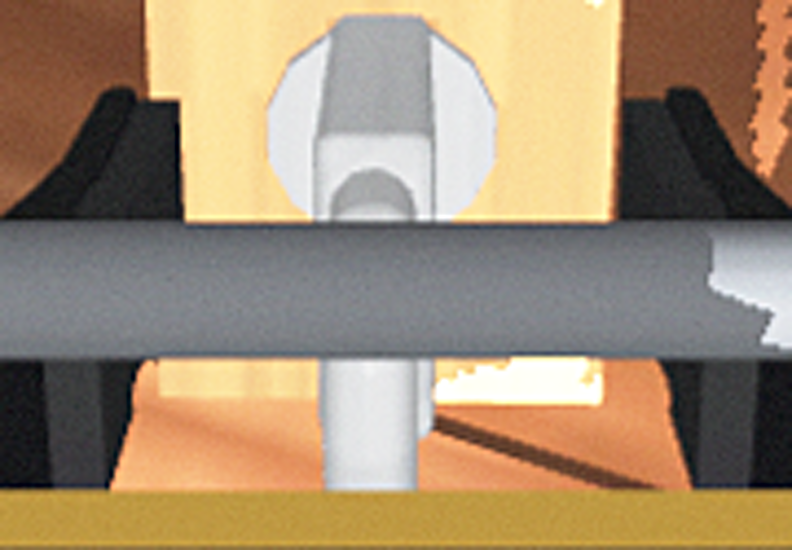

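Call:
carry_out([
  {"dx": 0,"dy": -0.067,"dz": 0,"rx": 0,"ry": 0,"rz": 0,"fingers": -0.2},
  {"dx": 0,"dy": 0,"dz": 0,"rx": 0,"ry": 0,"rz": 0,"fingers": 0.4},
  {"dx": 0,"dy": 0,"dz": 0,"rx": 0,"ry": 0,"rz": 0,"fingers": 1},
  {"dx": 0,"dy": 0,"dz": 0,"rx": 0,"ry": 0,"rz": 0,"fingers": 1},
  {"dx": 0,"dy": 0,"dz": 0,"rx": 0,"ry": 0,"rz": 0,"fingers": 1},
], force=20)

```text
time_s: 9.0
tool_pos: [0.4878, -0.2953, 0.0408]
tool_rot: [180.0, -0.0, 20.4]
force: [-0.1, -0.3, -0.8]
grip_width: 0.0199
```

Call:
carry_out([
  {"dx": 0,"dy": 0,"dz": 0,"rx": 0,"ry": 0,"rz": 0,"fingers": 1},
  {"dx": 0,"dy": 0,"dz": 0,"rx": 0,"ry": 0,"rz": 0,"fingers": 1},
], force=20)

```text
time_s: 9.25
tool_pos: [0.4877, -0.2951, 0.0407]
tool_rot: [-180.0, 0.0, 20.4]
force: [-0.5, 1.2, 0.6]
grip_width: 0.0119
```

Call:
carry_out([
  {"dx": 0,"dy": 0,"dz": -0.2,"rx": 0,"ry": 0,"rz": 0,"fingers": 1},
  {"dx": 0,"dy": 0,"dz": -0.3,"rx": 0,"ry": 0,"rz": 0,"fingers": 1},
  {"dx": 0,"dy": 0,"dz": -0.5,"rx": 0,"ry": 0,"rz": 0,"fingers": 1},
  {"dx": 0,"dy": 0,"dz": -1,"rx": 0,"ry": 0,"rz": 0,"fingers": 1},
  {"dx": 0,"dy": 0,"dz": -1,"rx": 0,"ry": 0,"rz": 0,"fingers": 1},
  {"dx": 0,"dy": 0,"dz": -1,"rx": 0,"ry": 0,"rz": 0,"fingers": 1},
  {"dx": 0,"dy": 0,"dz": -1,"rx": 0,"ry": 0,"rz": 0,"fingers": 1},
  {"dx": 0,"dy": 0,"dz": 0,"rx": 0,"ry": 0,"rz": 0,"fingers": 1},
])

```text
time_s: 10.25
tool_pos: [0.4891, -0.2966, 0.1937]
tool_rot: [179.8, -0.3, 20.4]
force: [0.6, 0.0, -1.6]
grip_width: 0.0121
```

```bash
python3 snap.py w7
```

```text
{'time_s': np.float64(10.25), 'qpos': array([-25.3648,  16.4179,  64.0329,  98.8559, -15.4507,  74.052 ,
       -27.6129]), 'tool_pos': array([ 0.4891, -0.2966,  0.1937]), 'tool_rot': array([179.8126,  -0.2597,  20.4055]), 'force': array([ 0.566 ,  0.0468, -1.5871])}
```

View pics/w7.png

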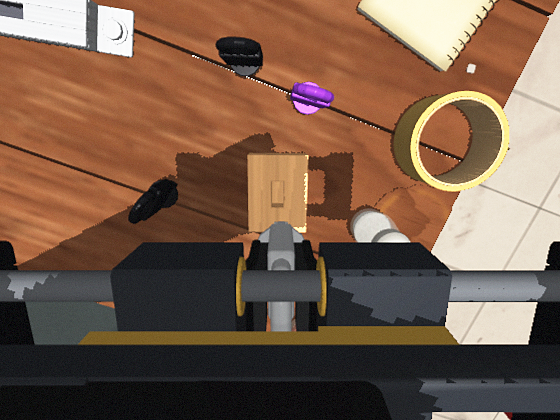

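Call:
carry_out([
  {"dx": 0.626,"dy": -0.935,"dz": 0,"rx": 0,"ry": 0,"rz": 0,"fingers": 1},
  {"dx": 0.626,"dy": -0.935,"dz": 0,"rx": 0,"ry": 0,"rz": 0,"fingers": 1},
  {"dx": 0.626,"dy": -0.935,"dz": 0,"rx": 0,"ry": 0,"rz": 0,"fingers": 1},
  {"dx": 0.626,"dy": -0.935,"dz": 0,"rx": 0,"ry": 0,"rz": 0,"fingers": 1},
  {"dx": 0.626,"dy": -0.935,"dz": 0,"rx": 0,"ry": 0,"rz": 0,"fingers": 1},
  {"dx": 0.626,"dy": -0.935,"dz": 0,"rx": 0,"ry": 0,"rz": 0,"fingers": 1},
  {"dx": 0.626,"dy": -0.935,"dz": 0,"rx": 0,"ry": 0,"rz": 0,"fingers": 1},
  {"dx": 0.626,"dy": -0.935,"dz": 0,"rx": 0,"ry": 0,"rz": 0,"fingers": 1},
  {"dx": 0.626,"dy": -0.935,"dz": 0,"rx": 0,"ry": 0,"rz": 0,"fingers": 1},
])

```text
time_s: 11.42
tool_pos: [0.5573, 0.0014, 0.1895]
tool_rot: [-180.0, 0.1, 20.4]
force: [-0.1, 0.3, -0.9]
grip_width: 0.0119
```

Call:
carry_out([
  {"dx": 0,"dy": 0,"dz": 0,"rx": 0,"ry": 0,"rz": -0.9,"fingers": 1},
  {"dx": 0,"dy": 0,"dz": 0,"rx": 0,"ry": 0,"rz": -0.9,"fingers": 1},
  {"dx": 0,"dy": 0,"dz": 0,"rx": 0,"ry": 0,"rz": -0.9,"fingers": 1},
  {"dx": 0,"dy": 0,"dz": 0,"rx": 0,"ry": 0,"rz": -0.9,"fingers": 1},
  {"dx": 0,"dy": 0,"dz": 0,"rx": 0,"ry": 0,"rz": -0.9,"fingers": 1},
  {"dx": 0,"dy": 0,"dz": 0,"rx": 0,"ry": 0,"rz": -0.9,"fingers": 1},
  {"dx": 0,"dy": 0,"dz": 0,"rx": 0,"ry": 0,"rz": -0.9,"fingers": 1},
  {"dx": 0,"dy": 0,"dz": 0,"rx": 0,"ry": 0,"rz": -0.9,"fingers": 1},
  {"dx": 0,"dy": 0,"dz": 0,"rx": 0,"ry": 0,"rz": -0.9,"fingers": 1},
  {"dx": 0,"dy": 0,"dz": 0,"rx": 0,"ry": 0,"rz": 0,"fingers": 1},
  {"dx": 0,"dy": 0,"dz": 0,"rx": 0,"ry": 0,"rz": 0,"fingers": 1},
])

```text
time_s: 12.8
tool_pos: [0.5577, 0.0002, 0.1901]
tool_rot: [-179.9, -0.0, 101.3]
force: [-0.3, 0.6, -0.9]
grip_width: 0.0122
```

```bash
python3 snap.py w8; python3 -c "
import cv2
t=cv2.imread('pics/w8.png');cv2.imwrite('pics/w8a.png',cv2.resize(t[60:270,200:360],None,fx=2.8,fy=2.8,interpolation=cv2.INTER_CUBIC))"
```

```text
{'time_s': np.float64(12.8), 'qpos': array([-44.7894,  10.2155,  47.1539, 100.4539,  -7.8102,  72.7715,
        15.4998]), 'tool_pos': array([5.577e-01, 2.000e-04, 1.901e-01]), 'tool_rot': array([-1.799386e+02, -4.000000e-04,  1.012578e+02]), 'force': array([-0.3025,  0.5512, -0.8843])}
```

View pics/w8.png

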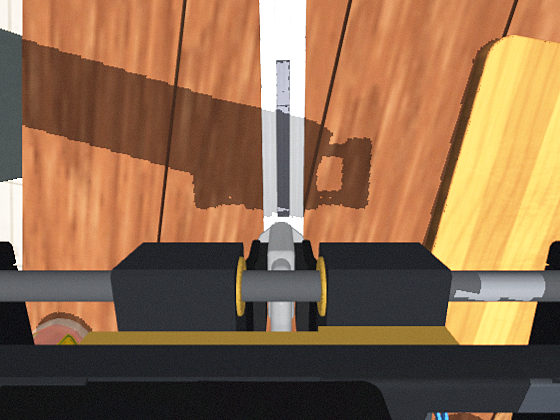

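View pics/w8a.png

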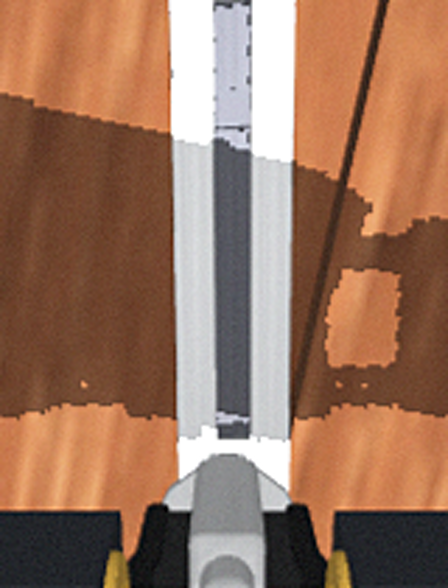

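```bash
python3 - <<'E'
from h import *
d=np.load("w8.npz");c={"mtx":d["K"]};T=d["T"]
t=cv2.imread("pics/w8.png").astype(int)
g=t.sum(2)/3
for v in (75,90,130,150,170,190,205):
    row=g[v,255:312]; print(v,[int(x) for x in row[14:40]])
for v in (140,160,180,200):
  s=(t[v].max(1)-t[v].min(1)); m=np.where(s[240:330]<30)[0]+240; print(v,m.min(),m.max())
for v in (212,214,216,217): print(v, ray(c,(283,v),.024,T))
o=ray(c,(283,216.3),.024,T); print(o+0.025*np.array([np.cos(np.radians(101.3)),np.sin(np.radians(101.3)),0]))
print(ray(c,(283,60),.024,T))
E
python3 -c "
import cv2
t=cv2.imread('pics/w8.png');cv2.imwrite('pics/w8b.png',cv2.resize(t[205:275,235:330],None,fx=8,fy=8,interpolation=cv2.INTER_CUBIC))"
```

```text
75 [255, 255, 255, 255, 255, 255, 255, 219, 191, 197, 196, 204, 199, 200, 196, 194, 202, 204, 206, 216, 164, 255, 255, 255, 255, 255]
90 [255, 255, 255, 255, 255, 255, 255, 231, 202, 199, 201, 200, 206, 208, 202, 205, 206, 206, 210, 192, 162, 255, 255, 255, 255, 255]
130 [219, 213, 212, 208, 207, 217, 208, 123, 81, 87, 84, 86, 90, 89, 87, 92, 89, 91, 86, 83, 117, 203, 217, 207, 205, 213]
150 [215, 215, 215, 210, 207, 213, 216, 145, 94, 86, 87, 89, 90, 96, 86, 84, 90, 95, 90, 80, 126, 206, 221, 208, 206, 215]
170 [217, 214, 212, 210, 207, 210, 214, 167, 102, 84, 88, 88, 87, 88, 85, 85, 82, 89, 90, 77, 131, 212, 213, 209, 208, 206]
190 [208, 214, 210, 205, 212, 205, 216, 176, 105, 80, 85, 89, 90, 90, 83, 84, 83, 86, 92, 76, 132, 207, 213, 208, 203, 204]
205 [209, 209, 202, 199, 204, 204, 211, 201, 115, 75, 87, 88, 88, 89, 81, 84, 84, 85, 84, 79, 134, 205, 215, 208, 202, 208]
140 262 303
160 262 303
180 263 303
200 263 303
212 [ 0.56448543 -0.01949477  0.024     ]
214 [ 0.56490252 -0.0215748   0.024     ]
216 [ 0.56532096 -0.02366155  0.024     ]
217 [ 0.56553069 -0.02470746  0.024     ]
[5.60485193e-01 5.40222043e-04 2.40000000e-02]
[0.536288   0.12112436 0.024     ]
```

View pics/w8b.png

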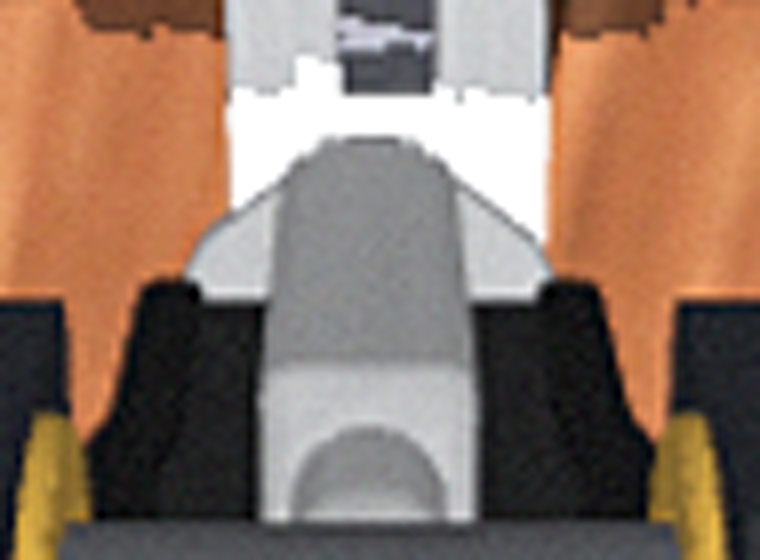

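Slot centre is at u≈283 and the eye centre at u≈280.8, so the eye needs about +2.2 mm along tool y and +0.35° of yaw. I'll lower it to just above the lips and look again.

Call:
carry_out([
  {"dx": 0,"dy": 0.073,"dz": 0.8,"rx": 0,"ry": 0,"rz": -0.035,"fingers": 1},
  {"dx": 0,"dy": 0,"dz": 0.8,"rx": 0,"ry": 0,"rz": 0,"fingers": 1},
  {"dx": 0,"dy": 0,"dz": 0.8,"rx": 0,"ry": 0,"rz": 0,"fingers": 1},
  {"dx": 0,"dy": 0,"dz": 0.8,"rx": 0,"ry": 0,"rz": 0,"fingers": 1},
  {"dx": 0,"dy": 0,"dz": 0.8,"rx": 0,"ry": 0,"rz": 0,"fingers": 1},
  {"dx": 0,"dy": 0,"dz": 0,"rx": 0,"ry": 0,"rz": 0,"fingers": 1},
  {"dx": 0,"dy": 0,"dz": 0,"rx": 0,"ry": 0,"rz": 0,"fingers": 1},
])

```text
time_s: 13.72
tool_pos: [0.5609, 0.0006, 0.0716]
tool_rot: [179.9, 0.0, 101.7]
force: [0.9, -0.2, -0.3]
grip_width: 0.0117
```

```bash
python3 snap.py w9; python3 -c "
import cv2
t=cv2.imread('pics/w9.png');cv2.imwrite('pics/w9b.png',cv2.resize(t[180:275,220:340],None,fx=6,fy=6,interpolation=cv2.INTER_CUBIC))"
```

```text
{'time_s': np.float64(13.725), 'qpos': array([-41.242 ,  18.5364,  44.8855, 107.3174, -14.9935,  60.1182,
        21.4354]), 'tool_pos': array([0.5609, 0.0006, 0.0716]), 'tool_rot': array([1.799387e+02, 1.680000e-02, 1.017314e+02]), 'force': array([ 0.8516, -0.2351, -0.2939])}
```

View pics/w9.png

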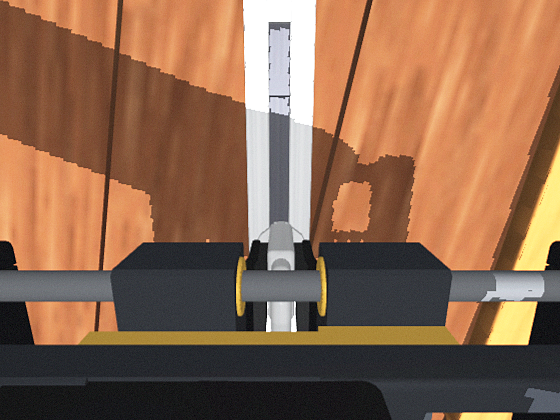

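View pics/w9b.png

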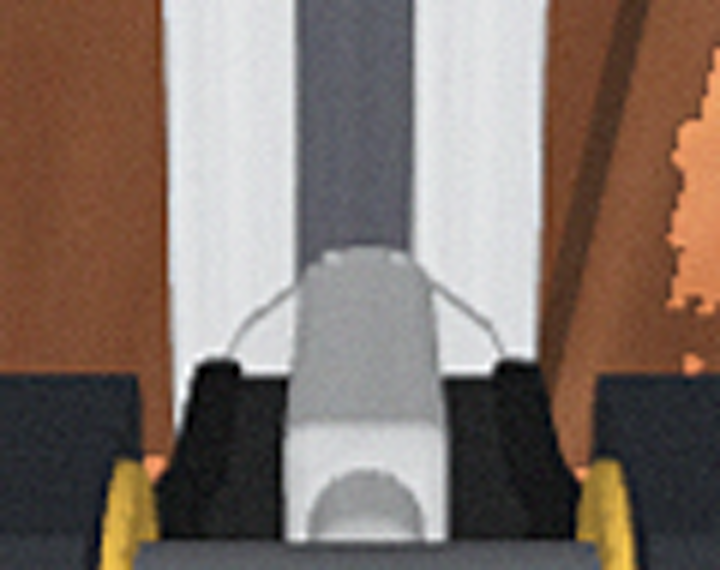

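Call:
carry_out([
  {"dx": 0,"dy": -0.043,"dz": 0.2,"rx": 0,"ry": 0,"rz": 0,"fingers": 1},
  {"dx": 0,"dy": 0,"dz": 0,"rx": 0,"ry": 0,"rz": 0,"fingers": 1},
  {"dx": 0,"dy": 0,"dz": 0,"rx": 0,"ry": 0,"rz": 0,"fingers": 1},
])

```text
time_s: 14.15
tool_pos: [0.5591, 0.0005, 0.065]
tool_rot: [180.0, -0.0, 101.8]
force: [-0.2, -0.3, -1.4]
grip_width: 0.0119
```

```bash
python3 snap.py w10; python3 -c "
import cv2
t=cv2.imread('pics/w10.png');cv2.imwrite('pics/w10b.png',cv2.resize(t[180:275,220:340],None,fx=6,fy=6,interpolation=cv2.INTER_CUBIC))
g=t.mean(2)
for v in (120,150,180,210): print(v,[int(x) for x in g[v,262:300]])
"
```

```text
{'time_s': np.float64(14.15), 'qpos': array([-41.0662,  18.8652,  44.6954, 107.8303, -15.3326,  59.4143,
        21.7508]), 'tool_pos': array([5.591e-01, 5.000e-04, 6.500e-02]), 'tool_rot': array([ 1.799779e+02, -7.500000e-03,  1.017646e+02]), 'force': array([-0.2131, -0.3281, -1.3668])}
120 [241, 241, 241, 241, 240, 242, 242, 243, 239, 189, 129, 120, 123, 119, 121, 120, 119, 122, 125, 128, 118, 118, 121, 124, 126, 125, 123, 127, 128, 120, 114, 255, 255, 255, 255, 255, 255, 255]
150 [245, 242, 242, 242, 241, 242, 242, 246, 243, 202, 133, 117, 126, 121, 123, 117, 117, 122, 122, 130, 118, 114, 119, 115, 115, 119, 123, 125, 119, 117, 134, 230, 247, 244, 241, 241, 240, 241]
180 [243, 242, 242, 240, 242, 241, 242, 245, 240, 220, 142, 108, 115, 117, 120, 121, 118, 117, 122, 123, 115, 109, 118, 116, 118, 124, 118, 123, 118, 107, 219, 240, 245, 244, 242, 239, 239, 241]
210 [242, 243, 241, 241, 241, 241, 241, 240, 238, 238, 149, 108, 112, 113, 120, 117, 117, 122, 122, 113, 111, 112, 114, 113, 119, 119, 121, 119, 114, 109, 227, 248, 243, 241, 243, 238, 239, 243]
```

View pics/w10b.png

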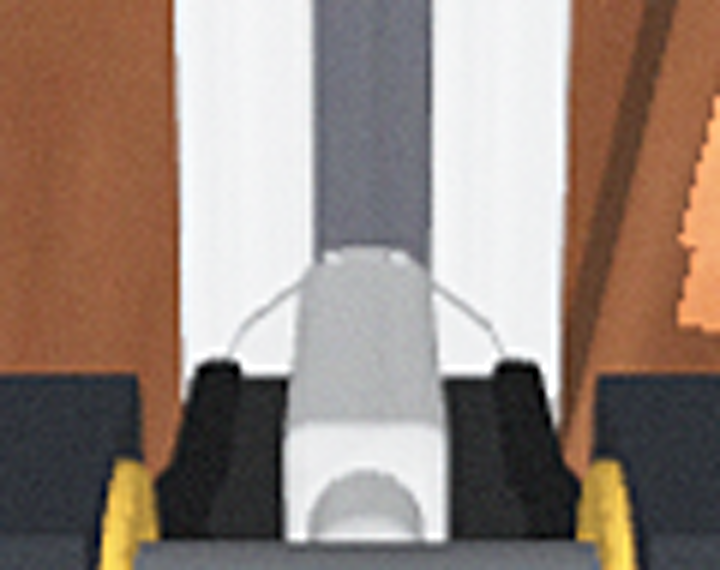

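Slot centre u≈281.7 against the eye at 280.9, about 0.6 mm apart. Correcting that, then lowering slowly while watching the force.

Call:
carry_out([
  {"dx": 0,"dy": 0.02,"dz": 0.1,"rx": 0,"ry": 0,"rz": 0,"fingers": 1},
  {"dx": 0,"dy": 0,"dz": 0.1,"rx": 0,"ry": 0,"rz": 0,"fingers": 1},
  {"dx": 0,"dy": 0,"dz": 0.07,"rx": 0,"ry": 0,"rz": 0,"fingers": 1},
  {"dx": 0,"dy": 0,"dz": 0.03,"rx": 0,"ry": 0,"rz": 0,"fingers": 1},
])

```text
time_s: 14.7
tool_pos: [0.5594, 0.0005, 0.0555]
tool_rot: [-180.0, 0.0, 101.8]
force: [0.6, 0.1, -1.5]
grip_width: 0.0118
```

Call:
carry_out([
  {"dx": 0,"dy": 0,"dz": 0.04,"rx": 0,"ry": 0,"rz": 0,"fingers": 1},
  {"dx": 0,"dy": 0,"dz": 0,"rx": 0,"ry": 0,"rz": 0,"fingers": 1},
])

```text
time_s: 14.95
tool_pos: [0.5595, 0.0006, 0.0545]
tool_rot: [-180.0, -0.0, 101.8]
force: [-0.4, -0.3, -2.0]
grip_width: 0.012
```

Call:
carry_out([
  {"dx": 0,"dy": 0,"dz": 0.08,"rx": 0,"ry": 0,"rz": 0,"fingers": 1},
  {"dx": 0,"dy": 0,"dz": 0.08,"rx": 0,"ry": 0,"rz": 0,"fingers": 1},
])

```text
time_s: 15.2
tool_pos: [0.5596, 0.0006, 0.0496]
tool_rot: [180.0, -0.0, 101.8]
force: [-0.2, 0.6, -0.5]
grip_width: 0.0116
```

Call:
carry_out([
  {"dx": 0,"dy": 0,"dz": 0.08,"rx": 0,"ry": 0,"rz": 0,"fingers": 1},
  {"dx": 0,"dy": 0,"dz": 0.07,"rx": 0,"ry": 0,"rz": 0,"fingers": 1},
  {"dx": 0,"dy": 0,"dz": 0,"rx": 0,"ry": 0,"rz": 0,"fingers": 1},
])

```text
time_s: 15.58
tool_pos: [0.5594, 0.0005, 0.045]
tool_rot: [-180.0, 0.0, 101.8]
force: [-0.8, 0.3, -1.2]
grip_width: 0.012
```

```bash
python3 snap.py w11; python3 -c "
import cv2
t=cv2.imread('pics/w11.png');cv2.imwrite('pics/w11b.png',cv2.resize(t[180:275,220:340],None,fx=6,fy=6,interpolation=cv2.INTER_CUBIC))
"
```

```text
{'time_s': np.float64(15.575), 'qpos': array([-40.213 ,  20.5836,  43.9278, 108.5956, -16.8149,  57.4369,
        22.8408]), 'tool_pos': array([5.594e-01, 5.000e-04, 4.500e-02]), 'tool_rot': array([-1.799783e+02,  8.000000e-04,  1.017672e+02]), 'force': array([-0.7909,  0.3393, -1.2277])}
```

View pics/w11b.png

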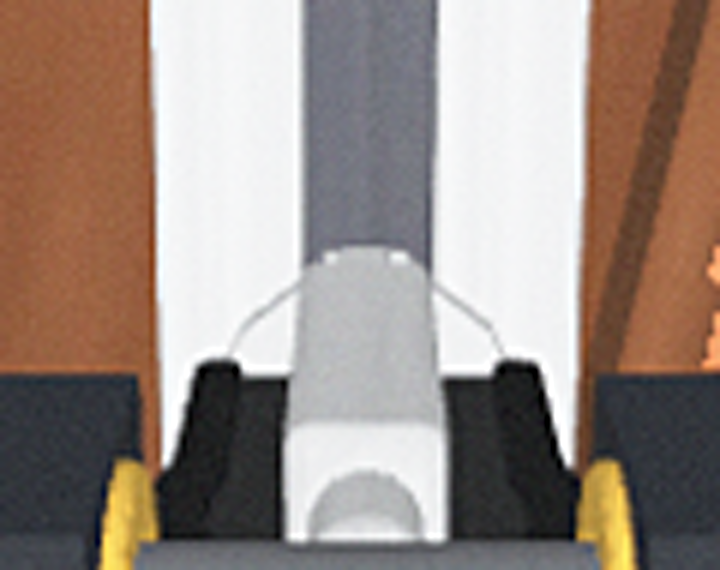

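Eye centred over the slot, with the slot at crop u 305-435 and the eye at 367. The head is inside and there is no contact force. Seating the flange gently.

Call:
carry_out([
  {"dx": 0,"dy": 0,"dz": 0.07,"rx": 0,"ry": 0,"rz": 0,"fingers": 1},
  {"dx": 0,"dy": 0,"dz": 0.03,"rx": 0,"ry": 0,"rz": 0,"fingers": 1},
  {"dx": 0,"dy": 0,"dz": 0,"rx": 0,"ry": 0,"rz": 0,"fingers": 1},
])

```text
time_s: 16.0
tool_pos: [0.5595, 0.0006, 0.0422]
tool_rot: [-180.0, -0.0, 101.8]
force: [0.1, 0.1, -1.2]
grip_width: 0.0118
```

Call:
carry_out([
  {"dx": 0,"dy": 0,"dz": 0.02,"rx": 0,"ry": 0,"rz": 0,"fingers": 1},
  {"dx": 0,"dy": 0,"dz": 0,"rx": 0,"ry": 0,"rz": 0,"fingers": 1},
])

```text
time_s: 16.25
tool_pos: [0.5596, 0.0006, 0.0416]
tool_rot: [180.0, -0.0, 101.8]
force: [0.4, 0.1, -1.5]
grip_width: 0.0115
```

Call:
carry_out([
  {"dx": 0,"dy": 0,"dz": 0.02,"rx": 0,"ry": 0,"rz": 0,"fingers": 1},
  {"dx": 0,"dy": 0,"dz": 0,"rx": 0,"ry": 0,"rz": 0,"fingers": 1},
])

```text
time_s: 16.5
tool_pos: [0.5595, 0.0006, 0.041]
tool_rot: [-180.0, -0.0, 101.8]
force: [0.0, -0.5, -1.0]
grip_width: 0.0118
```

Call:
carry_out([
  {"dx": 0,"dy": 0,"dz": 0.02,"rx": 0,"ry": 0,"rz": 0,"fingers": 1},
  {"dx": 0,"dy": 0,"dz": 0,"rx": 0,"ry": 0,"rz": 0,"fingers": 1},
])

```text
time_s: 16.75
tool_pos: [0.5597, 0.0006, 0.0407]
tool_rot: [180.0, -0.0, 101.8]
force: [-1.2, 0.4, 1.0]
grip_width: 0.0119
```

Call:
carry_out([
  {"dx": 0,"dy": 0,"dz": 0.02,"rx": 0,"ry": 0,"rz": 0,"fingers": 1},
  {"dx": 0,"dy": 0,"dz": 0,"rx": 0,"ry": 0,"rz": 0,"fingers": 1},
])

```text
time_s: 17.0
tool_pos: [0.5597, 0.0006, 0.0407]
tool_rot: [180.0, -0.0, 101.8]
force: [-3.6, 0.0, 6.0]
grip_width: 0.0122
```

Seated: contact at TCP z 0.0407. Backing off 0.9 mm of command and reading the force.

Call:
carry_out([
  {"dx": 0,"dy": 0,"dz": -0.03,"rx": 0,"ry": 0,"rz": 0,"fingers": 1},
  {"dx": 0,"dy": 0,"dz": 0,"rx": 0,"ry": 0,"rz": 0,"fingers": 1},
])

```text
time_s: 17.25
tool_pos: [0.5597, 0.0006, 0.0407]
tool_rot: [180.0, 0.0, 101.8]
force: [-0.3, 0.9, 0.0]
grip_width: 0.0119
```

```bash
python3 -c "
import cv2,numpy as np
t=cv2.imread('pics/w9.png');a=cv2.resize(t[10:140,250:310],None,fx=4.5,fy=4.5,interpolation=cv2.INTER_CUBIC)
t=cv2.imread('pics/w8.png');b=cv2.resize(t[40:170,250:310],None,fx=4.5,fy=4.5,interpolation=cv2.INTER_CUBIC)
cv2.imwrite('pics/ab.png',np.hstack([a,b]))
"
```

```text
(no output)
```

View pics/ab.png

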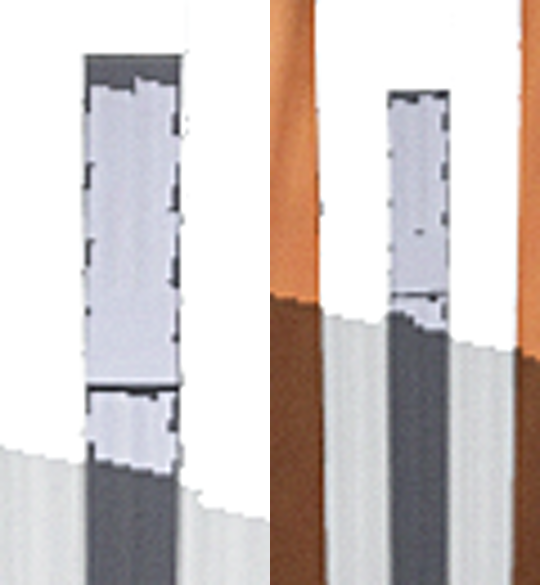

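Run:
```python
from h import *
m=np.array([.5503,.0485]); ax=np.array([np.cos(np.radians(101.6)),np.sin(np.radians(101.6))])
for n,uv in (("w9",(279,96)),("w8",(283,105))):
    d=np.load(n+".npz");c={"mtx":d["K"]}
    for z in (.003,.019,.024):
        p=ray(c,uv,z,d["T"]);print(n,z,p,(p[:2]-m)@ax)
```

```text
w9 0.003 [0.54323459 0.08376005 0.003     ] 0.035960569667027015
w9 0.019 [0.5435139  0.08269871 0.019     ] 0.03486474209686675
w9 0.024 [0.54360118 0.08236704 0.024     ] 0.03452229598119168
w8 0.003 [0.54390969 0.08373118 0.003     ] 0.03579653774753243
w8 0.019 [0.54395854 0.08301839 0.019     ] 0.03508848486252117
w8 0.024 [0.54397381 0.08279564 0.024     ] 0.03486721833595518
```

A dark edge inside the slot, at w9 (279,96), puts a likely stop face near strut x≈+35 mm. I'll still find it by feel, with a light 8 N grip so the fingers slip before any force builds up.

Call:
carry_out([
  {"dx": 0.1,"dy": 0,"dz": 0,"rx": 0,"ry": 0,"rz": 0,"fingers": 1},
  {"dx": 0.15,"dy": 0,"dz": 0,"rx": 0,"ry": 0,"rz": 0,"fingers": 1},
  {"dx": 0.15,"dy": 0,"dz": 0,"rx": 0,"ry": 0,"rz": 0,"fingers": 1},
  {"dx": 0.15,"dy": 0,"dz": 0,"rx": 0,"ry": 0,"rz": 0,"fingers": 1},
], force=8)

```text
time_s: 17.75
tool_pos: [0.5561, 0.0173, 0.0407]
tool_rot: [-180.0, -0.0, 101.8]
force: [-0.5, -0.9, -0.4]
grip_width: 0.012
```

Call:
carry_out([
  {"dx": 0.15,"dy": 0,"dz": 0,"rx": 0,"ry": 0,"rz": 0,"fingers": 1},
  {"dx": 0.15,"dy": 0,"dz": 0,"rx": 0,"ry": 0,"rz": 0,"fingers": 1},
  {"dx": 0.15,"dy": 0,"dz": 0,"rx": 0,"ry": 0,"rz": 0,"fingers": 1},
  {"dx": 0.15,"dy": 0,"dz": 0,"rx": 0,"ry": 0,"rz": 0,"fingers": 1},
], force=8)

```text
time_s: 18.25
tool_pos: [0.5524, 0.0347, 0.0407]
tool_rot: [-180.0, -0.0, 101.8]
force: [0.5, -0.7, -1.7]
grip_width: 0.0123
```

Call:
carry_out([
  {"dx": 0.12,"dy": 0,"dz": 0,"rx": 0,"ry": 0,"rz": 0,"fingers": 1},
  {"dx": 0.12,"dy": 0,"dz": 0,"rx": 0,"ry": 0,"rz": 0,"fingers": 1},
  {"dx": 0.12,"dy": 0,"dz": 0,"rx": 0,"ry": 0,"rz": 0,"fingers": 1},
  {"dx": 0.12,"dy": 0,"dz": 0,"rx": 0,"ry": 0,"rz": 0,"fingers": 1},
])

```text
time_s: 18.75
tool_pos: [0.5495, 0.0487, 0.0407]
tool_rot: [-180.0, -0.0, 101.8]
force: [-1.0, -0.1, -1.8]
grip_width: 0.0116
```

Call:
carry_out([
  {"dx": 0.04,"dy": 0,"dz": 0,"rx": 0,"ry": 0,"rz": 0,"fingers": 1},
  {"dx": 0.04,"dy": 0,"dz": 0,"rx": 0,"ry": 0,"rz": 0,"fingers": 1},
  {"dx": 0.04,"dy": 0,"dz": 0,"rx": 0,"ry": 0,"rz": 0,"fingers": 1},
])

```text
time_s: 19.12
tool_pos: [0.5489, 0.0519, 0.0408]
tool_rot: [180.0, 0.0, 101.8]
force: [-0.5, -0.3, -0.9]
grip_width: 0.0119
```

Call:
carry_out([
  {"dx": 0.04,"dy": 0,"dz": 0,"rx": 0,"ry": 0,"rz": 0,"fingers": 1},
  {"dx": 0.04,"dy": 0,"dz": 0,"rx": 0,"ry": 0,"rz": 0,"fingers": 1},
  {"dx": 0.04,"dy": 0,"dz": 0,"rx": 0,"ry": 0,"rz": 0,"fingers": 1},
])

```text
time_s: 19.5
tool_pos: [0.5481, 0.0556, 0.0408]
tool_rot: [180.0, -0.0, 101.8]
force: [-0.5, -0.1, -1.0]
grip_width: 0.0123
```

Call:
carry_out([
  {"dx": 0.04,"dy": 0,"dz": 0,"rx": 0,"ry": 0,"rz": 0,"fingers": 1},
  {"dx": 0.04,"dy": 0,"dz": 0,"rx": 0,"ry": 0,"rz": 0,"fingers": 1},
  {"dx": 0.04,"dy": 0,"dz": 0,"rx": 0,"ry": 0,"rz": 0,"fingers": 1},
])

```text
time_s: 19.88
tool_pos: [0.5474, 0.0591, 0.0408]
tool_rot: [180.0, -0.0, 101.8]
force: [-0.2, 0.7, -1.8]
grip_width: 0.0117
```

Call:
carry_out([
  {"dx": 0.04,"dy": 0,"dz": 0,"rx": 0,"ry": 0,"rz": 0,"fingers": 1},
  {"dx": 0.04,"dy": 0,"dz": 0,"rx": 0,"ry": 0,"rz": 0,"fingers": 1},
  {"dx": 0.04,"dy": 0,"dz": 0,"rx": 0,"ry": 0,"rz": 0,"fingers": 1},
])

```text
time_s: 20.25
tool_pos: [0.5467, 0.0626, 0.0408]
tool_rot: [180.0, -0.0, 101.8]
force: [0.6, -0.6, -1.6]
grip_width: 0.0123
```

Call:
carry_out([
  {"dx": 0.03,"dy": 0,"dz": 0,"rx": 0,"ry": 0,"rz": 0,"fingers": 1},
  {"dx": 0.03,"dy": 0,"dz": 0,"rx": 0,"ry": 0,"rz": 0,"fingers": 1},
  {"dx": 0.03,"dy": 0,"dz": 0,"rx": 0,"ry": 0,"rz": 0,"fingers": 1},
])

```text
time_s: 20.62
tool_pos: [0.5461, 0.0652, 0.0408]
tool_rot: [180.0, -0.0, 101.8]
force: [-0.3, -0.3, -1.4]
grip_width: 0.0122
```

Call:
carry_out([
  {"dx": 0.025,"dy": 0,"dz": 0,"rx": 0,"ry": 0,"rz": 0,"fingers": 1},
  {"dx": 0.025,"dy": 0,"dz": 0,"rx": 0,"ry": 0,"rz": 0,"fingers": 1},
  {"dx": 0,"dy": 0,"dz": 0,"rx": 0,"ry": 0,"rz": 0,"fingers": 1},
])

```text
time_s: 21.0
tool_pos: [0.5458, 0.0667, 0.0408]
tool_rot: [180.0, -0.0, 101.8]
force: [0.4, -0.2, -1.3]
grip_width: 0.012
```

Call:
carry_out([
  {"dx": 0.025,"dy": 0,"dz": 0,"rx": 0,"ry": 0,"rz": 0,"fingers": 1},
  {"dx": 0.025,"dy": 0,"dz": 0,"rx": 0,"ry": 0,"rz": 0,"fingers": 1},
])

```text
time_s: 21.25
tool_pos: [0.5455, 0.0681, 0.0408]
tool_rot: [180.0, -0.0, 101.8]
force: [0.3, 0.6, -1.6]
grip_width: 0.0121
```

Call:
carry_out([
  {"dx": 0.025,"dy": 0,"dz": 0,"rx": 0,"ry": 0,"rz": 0,"fingers": 1},
  {"dx": 0.025,"dy": 0,"dz": 0,"rx": 0,"ry": 0,"rz": 0,"fingers": 1},
])

```text
time_s: 21.5
tool_pos: [0.5452, 0.0696, 0.0408]
tool_rot: [180.0, -0.0, 101.8]
force: [0.1, -0.0, -0.8]
grip_width: 0.0117
```

Call:
carry_out([
  {"dx": 0.025,"dy": 0,"dz": 0,"rx": 0,"ry": 0,"rz": 0,"fingers": 1},
  {"dx": 0.025,"dy": 0,"dz": 0,"rx": 0,"ry": 0,"rz": 0,"fingers": 1},
])

```text
time_s: 21.75
tool_pos: [0.5449, 0.0711, 0.0408]
tool_rot: [180.0, -0.0, 101.8]
force: [0.1, 0.3, -1.6]
grip_width: 0.012
```

Call:
carry_out([
  {"dx": 0.02,"dy": 0,"dz": 0,"rx": 0,"ry": 0,"rz": 0,"fingers": 1},
  {"dx": 0.02,"dy": 0,"dz": 0,"rx": 0,"ry": 0,"rz": 0,"fingers": 1},
])

```text
time_s: 22.0
tool_pos: [0.5446, 0.0722, 0.0408]
tool_rot: [180.0, -0.0, 101.8]
force: [-0.3, -0.3, -0.9]
grip_width: 0.0118
```

Call:
carry_out([
  {"dx": 0.025,"dy": 0,"dz": 0,"rx": 0,"ry": 0,"rz": 0,"fingers": 1},
  {"dx": 0.025,"dy": 0,"dz": 0,"rx": 0,"ry": 0,"rz": 0,"fingers": 1},
])

```text
time_s: 22.25
tool_pos: [0.5446, 0.0727, 0.0408]
tool_rot: [180.0, 0.1, 101.7]
force: [0.0, -3.5, -0.7]
grip_width: 0.0119
```

Call:
carry_out([
  {"dx": 0.025,"dy": 0,"dz": 0,"rx": 0,"ry": 0,"rz": 0,"fingers": 1},
  {"dx": 0.025,"dy": 0,"dz": 0,"rx": 0,"ry": 0,"rz": 0,"fingers": 1},
])

```text
time_s: 22.5
tool_pos: [0.5443, 0.0744, 0.0411]
tool_rot: [180.0, 0.0, 101.7]
force: [-0.5, -4.6, 2.4]
grip_width: 0.0121
```

Call:
carry_out([
  {"dx": 0.025,"dy": 0,"dz": 0,"rx": 0,"ry": 0,"rz": 0,"fingers": 1},
  {"dx": 0.025,"dy": 0,"dz": 0,"rx": 0,"ry": 0,"rz": 0,"fingers": 1},
])

```text
time_s: 22.75
tool_pos: [0.544, 0.0762, 0.0412]
tool_rot: [180.0, 0.0, 101.7]
force: [-0.5, -5.2, 4.1]
grip_width: 0.0118
```

Stop felt at TCP y≈0.0725 (about 4 N). The fingers then slipped about 3 mm along the plate, as intended. I'll let go so the eye settles, then re-centre on it.

Call:
carry_out([
  {"dx": 0,"dy": 0,"dz": 0,"rx": 0,"ry": 0,"rz": 0,"fingers": 0.4},
  {"dx": -0.1,"dy": 0,"dz": 0,"rx": 0,"ry": 0,"rz": 0,"fingers": 0.4},
  {"dx": 0,"dy": 0,"dz": 0,"rx": 0,"ry": 0,"rz": 0,"fingers": 0.4},
], force=8)

```text
time_s: 23.12
tool_pos: [0.5442, 0.0741, 0.0406]
tool_rot: [-180.0, -0.0, 101.8]
force: [0.2, 0.5, 0.4]
grip_width: 0.0253
```

```bash
python3 snap.py w12; python3 -c "
import cv2
t=cv2.imread('pics/w12.png');cv2.imwrite('pics/w12b.png',cv2.resize(t[180:345,210:350],None,fx=3.6,fy=3.6,interpolation=cv2.INTER_CUBIC))
"
```

```text
{'time_s': np.float64(23.125), 'qpos': array([-47.3378,  19.3087,  42.6879, 110.1764, -15.657 ,  56.3946,
        14.3018]), 'tool_pos': array([0.5442, 0.0741, 0.0406]), 'tool_rot': array([-1.799962e+02, -3.490000e-02,  1.017807e+02]), 'force': array([0.2042, 0.5252, 0.4099])}
```

View pics/w12b.png

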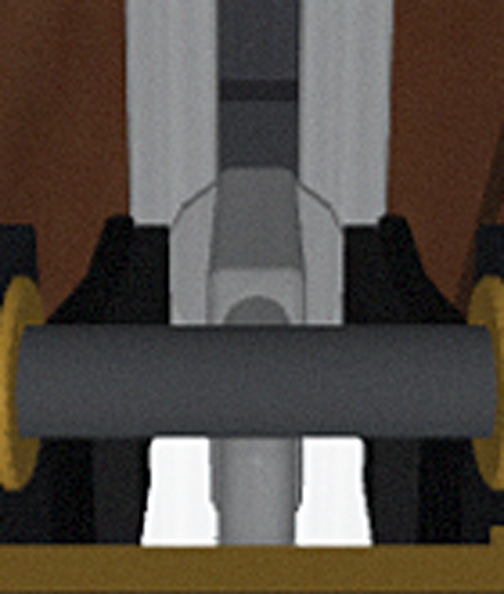

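```bash
python3 - <<'E'
from h import *
m=np.array([.5503,.0485]); ax=np.array([np.cos(np.radians(101.6)),np.sin(np.radians(101.6))])
d=np.load("w12.npz");c={"mtx":d["K"]}
print("tcp",(np.array([.5442,.0741])-m)@ax)
for cy in (80,100):
    for z in (.003,.012,.019,.024):
        p=ray(c,(281.5,180+cy/3.6),z,d["T"]);print(cy,z,p,(p[:2]-m)@ax)
E
python3 -c "
import cv2
t=cv2.imread('pics/w12.png');cv2.imwrite('pics/w12c.png',cv2.resize(t[0:250,210:350],None,fx=2.4,fy=2.4,interpolation=cv2.INTER_CUBIC))
"
```

```text
tcp 0.026303701708733588
80 0.003 [0.54106613 0.09482248 0.003     ] 0.04723308107045436
80 0.012 [0.5405991  0.09695295 0.012     ] 0.04941394316954297
80 0.019 [0.54023586 0.09860998 0.019     ] 0.05111016924661186
80 0.024 [0.5399764  0.09979357 0.024     ] 0.052321759301661094
100 0.003 [0.54178856 0.09136285 0.003     ] 0.04369884832280194
100 0.012 [0.54128886 0.09364981 0.012     ] 0.04603957378133976
100 0.019 [0.5409002  0.09542855 0.019     ] 0.04786013802686916
100 0.024 [0.54062258 0.09669908 0.024     ] 0.04916054105939017
```

View pics/w12c.png

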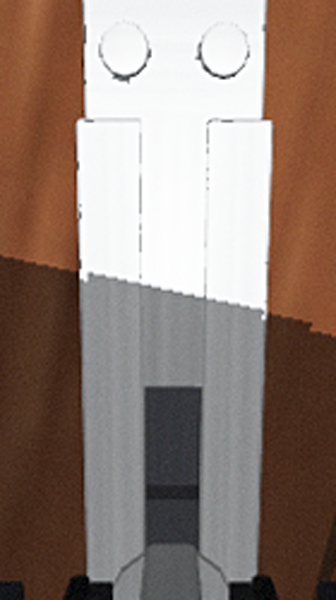

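The stop shows as a block inside the slot, with its far face at crop rows 384-395 (around strut x 47). That fits a near face at about x=37, where I felt it. The eye sits about 1.7 mm behind the TCP, so I'll re-centre, regrip and ease back 3.5 mm.

Call:
carry_out([
  {"dx": -0.055,"dy": 0,"dz": 0,"rx": 0,"ry": 0,"rz": 0,"fingers": 0.4},
  {"dx": 0,"dy": 0,"dz": 0,"rx": 0,"ry": 0,"rz": 0,"fingers": 1},
  {"dx": 0,"dy": 0,"dz": 0,"rx": 0,"ry": 0,"rz": 0,"fingers": 1},
  {"dx": 0,"dy": 0,"dz": 0,"rx": 0,"ry": 0,"rz": 0,"fingers": 1},
], force=12)

```text
time_s: 23.68
tool_pos: [0.5447, 0.0721, 0.0408]
tool_rot: [180.0, -0.0, 101.8]
force: [0.3, -0.0, -0.0]
grip_width: 0.0117
```

Call:
carry_out([
  {"dx": -0.04,"dy": 0,"dz": 0,"rx": 0,"ry": 0,"rz": 0,"fingers": 1},
  {"dx": -0.04,"dy": 0,"dz": 0,"rx": 0,"ry": 0,"rz": 0,"fingers": 1},
  {"dx": -0.04,"dy": 0,"dz": -0.01,"rx": 0,"ry": 0,"rz": 0,"fingers": 1},
  {"dx": 0,"dy": 0,"dz": 0,"rx": 0,"ry": 0,"rz": 0,"fingers": 1},
], force=12)

```text
time_s: 24.18
tool_pos: [0.5453, 0.0681, 0.0409]
tool_rot: [-180.0, 0.0, 101.7]
force: [-0.7, 0.5, -1.9]
grip_width: 0.0119
```

Call:
carry_out([
  {"dx": 0.015,"dy": 0,"dz": 0,"rx": 0,"ry": 0,"rz": 0.6,"fingers": 1},
  {"dx": 0,"dy": 0,"dz": 0,"rx": 0,"ry": 0,"rz": 0.6,"fingers": 1},
  {"dx": 0,"dy": 0,"dz": 0,"rx": 0,"ry": 0,"rz": 0.6,"fingers": 1},
])

```text
time_s: 24.55
tool_pos: [0.5452, 0.0688, 0.041]
tool_rot: [-180.0, 0.0, 83.6]
force: [0.3, -0.6, -1.9]
grip_width: 0.0122
```

Call:
carry_out([
  {"dx": 0,"dy": 0,"dz": 0,"rx": 0,"ry": 0,"rz": 0.5,"fingers": 1},
  {"dx": 0,"dy": 0,"dz": 0,"rx": 0,"ry": 0,"rz": 0.5,"fingers": 1},
  {"dx": 0,"dy": 0,"dz": 0,"rx": 0,"ry": 0,"rz": 0.5,"fingers": 1},
])

```text
time_s: 24.92
tool_pos: [0.5452, 0.0689, 0.0409]
tool_rot: [-180.0, 0.0, 68.6]
force: [-1.0, 1.3, -0.8]
grip_width: 0.0121
```

Call:
carry_out([
  {"dx": 0,"dy": 0,"dz": 0,"rx": 0,"ry": 0,"rz": 0.6,"fingers": 1},
  {"dx": 0,"dy": 0,"dz": 0,"rx": 0,"ry": 0,"rz": 0.6,"fingers": 1},
  {"dx": 0,"dy": 0,"dz": 0,"rx": 0,"ry": 0,"rz": 0.6,"fingers": 1},
])

```text
time_s: 25.3
tool_pos: [0.5452, 0.0689, 0.041]
tool_rot: [-180.0, 0.0, 50.6]
force: [-0.3, 0.5, -1.2]
grip_width: 0.0121
```

Call:
carry_out([
  {"dx": 0,"dy": 0,"dz": 0,"rx": 0,"ry": 0,"rz": 0.6,"fingers": 1},
  {"dx": 0,"dy": 0,"dz": 0,"rx": 0,"ry": 0,"rz": 0.6,"fingers": 1},
  {"dx": 0,"dy": 0,"dz": 0,"rx": 0,"ry": 0,"rz": 0.6,"fingers": 1},
])

```text
time_s: 25.68
tool_pos: [0.5452, 0.0689, 0.041]
tool_rot: [-180.0, 0.0, 32.6]
force: [-0.4, -0.1, -1.6]
grip_width: 0.0118
```

Call:
carry_out([
  {"dx": 0,"dy": 0,"dz": 0,"rx": 0,"ry": 0,"rz": 0.6,"fingers": 1},
  {"dx": 0,"dy": 0,"dz": 0,"rx": 0,"ry": 0,"rz": 0.6,"fingers": 1},
  {"dx": 0,"dy": 0,"dz": 0,"rx": 0,"ry": 0,"rz": 0.6,"fingers": 1},
  {"dx": 0,"dy": 0,"dz": 0,"rx": 0,"ry": 0,"rz": 0.3,"fingers": 1},
  {"dx": 0,"dy": 0,"dz": 0,"rx": 0,"ry": 0,"rz": 0,"fingers": 1},
])

```text
time_s: 26.3
tool_pos: [0.5452, 0.069, 0.0409]
tool_rot: [180.0, 0.0, 11.8]
force: [-0.3, -0.7, -0.9]
grip_width: 0.0117
```

```bash
python3 snap.py w13; python3 -c "
import cv2
t=cv2.imread('pics/w13.png');cv2.imwrite('pics/w13b.png',cv2.resize(t[150:345,180:380],None,fx=3,fy=3,interpolation=cv2.INTER_CUBIC))
"
```

```text
{'time_s': np.float64(26.3), 'qpos': array([-61.0065,  26.4937,  61.5685, 110.476 , -27.1468,  59.2068,
       -65.6519]), 'tool_pos': array([0.5452, 0.069 , 0.0409]), 'tool_rot': array([1.799809e+02, 1.670000e-02, 1.181190e+01]), 'force': array([-0.316 , -0.6507, -0.9336])}
```

View pics/w13b.png

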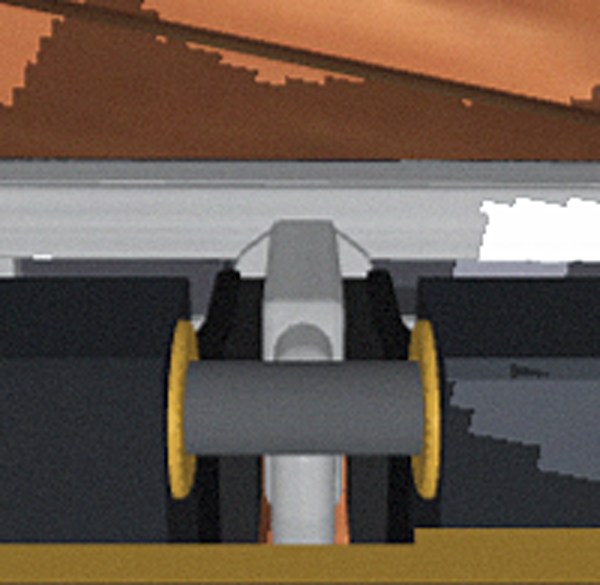

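The eye turned freely to yaw 11.8, which is crosswise. Releasing now, then retreating straight up.

Call:
carry_out([
  {"dx": 0,"dy": 0,"dz": 0,"rx": 0,"ry": 0,"rz": 0,"fingers": 0.7},
  {"dx": 0,"dy": 0,"dz": 0,"rx": 0,"ry": 0,"rz": 0,"fingers": 0.2},
  {"dx": 0,"dy": 0,"dz": 0,"rx": 0,"ry": 0,"rz": 0,"fingers": -0.2},
  {"dx": 0,"dy": 0,"dz": 0,"rx": 0,"ry": 0,"rz": 0,"fingers": -0.2},
  {"dx": 0,"dy": 0,"dz": 0,"rx": 0,"ry": 0,"rz": 0,"fingers": -0.2},
])

```text
time_s: 26.98
tool_pos: [0.5453, 0.069, 0.0411]
tool_rot: [-180.0, -0.0, 11.8]
force: [-0.7, 0.2, -0.3]
grip_width: 0.0451
```

Call:
carry_out([
  {"dx": 0,"dy": 0,"dz": -0.3,"rx": 0,"ry": 0,"rz": 0,"fingers": -0.2},
  {"dx": 0,"dy": 0,"dz": -0.6,"rx": 0,"ry": 0,"rz": 0,"fingers": -0.2},
  {"dx": 0,"dy": 0,"dz": -0.8,"rx": 0,"ry": 0,"rz": 0,"fingers": -0.2},
  {"dx": 0,"dy": 0,"dz": -0.8,"rx": 0,"ry": 0,"rz": 0,"fingers": -0.2},
  {"dx": 0,"dy": 0,"dz": -0.8,"rx": 0,"ry": 0,"rz": 0,"fingers": -0.2},
  {"dx": 0,"dy": 0,"dz": -0.8,"rx": 0,"ry": 0,"rz": 0,"fingers": -0.2},
  {"dx": 0,"dy": 0,"dz": 0,"rx": 0,"ry": 0,"rz": 0,"fingers": -0.2},
])

```text
time_s: 27.85
tool_pos: [0.547, 0.069, 0.1668]
tool_rot: [-179.9, -0.3, 11.8]
force: [-0.2, -0.2, 0.5]
grip_width: 0.0521
```

```bash
python3 snap.py w14
python3 - <<'E'
from h import *
c=imaging.read_camera("scene");t=np.ascontiguousarray(c["color"][...,::-1]);cv2.imwrite("pics/scene14.png",np.hstack([cv2.resize(t[150:320,230:400],None,fx=3.4,fy=3.4,interpolation=cv2.INTER_CUBIC)]))
E
```

```text
{'time_s': np.float64(27.85), 'qpos': array([-68.289 ,  15.65  ,  67.8294, 103.6239, -15.4838,  70.7456,
       -74.3118]), 'tool_pos': array([0.547 , 0.069 , 0.1668]), 'tool_rot': array([-179.9177,   -0.2758,   11.7612]), 'force': array([-0.2366, -0.2346,  0.4867])}
```

View pics/w14.png

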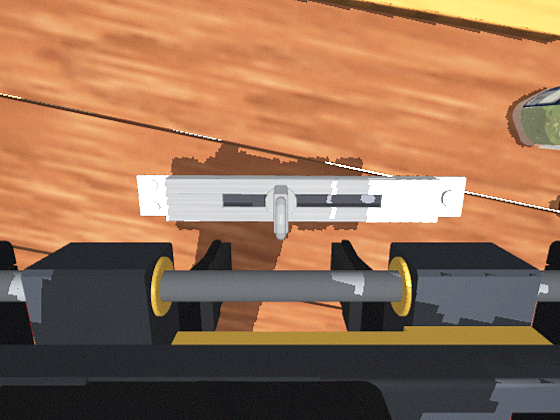

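View pics/scene14.png

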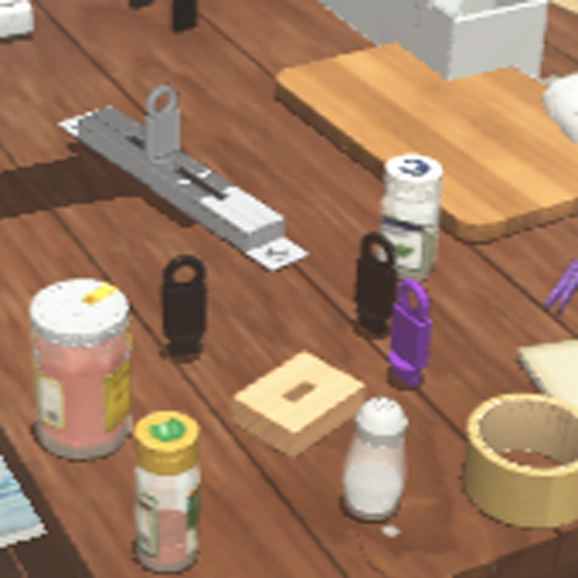

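The eye stands upright and crosswise in the strut: wrist image (281,208), scene crop (163,120). The gripper is well clear and the bystanders are where they were. Handing in.

```bash
python3 -c "
from cell import ticket
print(ticket.sign_off())"
```

```text
the job is handed in; nothing more can be done
None
```

The lashing eye is in the strut, turned crosswise, standing upright and let go of; I handed the job in at about 28 s of the 56 s allowed. The hand-in reports no verdict.

**What I did**
- I took the eye out of the block and lowered it lengthwise at the single-bolt end, about 50 mm to that side of the slot's middle. The flange seated at about 6–7 N.
- I slid it along with a light 8 N grip and felt the stop at about 4–5 N. That puts the stop's face about 37 mm past the slot's middle.
- The fingers slipped about 3 mm on the plate at the stop, as intended, so I let go, re-centred and regripped.
- I eased back about 3.5 mm, gave it the quarter turn (it met no resistance), released it and backed straight up.

**Last checks**
- **Eye:** the wrist and scene pictures show it upright and crosswise. The gripper was within about half a degree of square to the slot when it let go.
- **Gripper:** it is about 13 cm above its release height and touches nothing.
- **Jars:** the spice jar and salt shaker stand where they were. The tin was outside the last close-up, but the arm did not go near it after the first moves.
- **Forces:** the largest reading was about 7 N, taken at the end of each move call, so brief peaks in between would not show.

**One disagreement:** in the pictures the stop's edge looked to be at about 35–36 mm, 1–2 mm short of where I felt it. I went by feel.

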